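# Gauge the depth of a mould channel and record it

### The arm

A 7-joint arm with a two-finger parallel gripper is mounted at the origin on the work surface. World frame = base frame: x ahead of the robot, y to its left, z up, the work surface at z = 0. Lengths are in m, angles in rad, forces in N, time in s.
With the tool pointing down it reaches from about 0.4 to 0.875 m from the base axis. Payload 19.3 kg.
Tool frame: the origin (TCP) lies between the finger pads; the fingertips stand 17 mm ahead of it and the grasp point (between the pads) lies 2 mm behind it; z points along the fingers, x is the direction in which the jaws open and shut, and the axes are right-handed (so a half turn about z gives the same grasp; the last joint's range is limited). The gripper opens to 85 mm and grips with 20 to 120 N. Pads are 22 mm wide; open, the fingers measure 114 mm over their backs; the gripper's body (76 mm by 85 mm) begins 54 mm behind the grasp point. The pads swing forward as they close: fully open they stand 13 mm farther back than shut.
Start: joints at [1.13, 0.521, -0.036, 1.599, 0.021, 1.021, -0.113], TCP at [0.226, -0.583, 0.248] pointing down, gripper open.
Joint ranges: [-2.91, 2.91], [-0.3, 2.13], [-1.5, 1.42], [0.17, 2.43], [-1.26, 4.41], [0.16, 1.93], [-2.52, 2.52]. Speed limits (rad/s): [1.89, 1.89, 2.39, 2.39, 3.01, 3.01, 3.01].

### API

Orientations are given as [roll, pitch, yaw] about the fixed x, y, z axes, in that order (R = Rz(yaw) Ry(pitch) Rx(roll)).
In Python, from workcell import bot gives the robot as it stands. The module is installed in compiled form; this text tells all that it offers.
- The arm moves only by the tool arm_command, never from a script. Its argument "targets" is a list of rows, each a list of 6 numbers: the shift along the tool's x, y, z in mm, then the turn, a rotation vector about the tool's x, y, z in degrees. In form: [[x, y, z, wx, wy, wz], ...]. A call has 1 to 8 rows; each row shifts and turns the pose as measured when the row begins, along the tool's axes as they then stand; what a row does not reach is not made up. A row lasts 1/10 s, in which the tool goes at most 50 mm and 8.59 degrees, less where a joint would pass 70% of its speed; a pose out of reach is approached as far as the arm can. A call is refused whole if a number of a shift passes 50 or a number of a turn 8.59, either way. A call with a gripper value outside its range is refused whole. "grip" is the opening in per cent of the stroke, from 0 (shut) to 100 (fully open), set as the call begins (left out, the last holds). The fingers move at their own pace and stop on an object; "grip_force" is the grip in N (left out, the last holds). Time passes only in rows, so rows that do not move let the fingers close. It gives the time, the measured TCP pose, the force and the opening at its end, in the units of the state.
- bot.observe(): the state, without advancing time (a new reading comes with each control period).
- bot.grab_frame(name): name is "side" or "top"; returns a dict with "color" (420x560x3 uint8, red, green, blue), "depth" (420x560 float32, m along the optical axis (not along the pixel's ray), 0 where there is no reading), "fov_y" (degrees; the focal length in pixels is half the picture's height over the tangent of half this angle, whatever the lens; pixels are square), "cx", "cy" (the principal point, pixels), "D" ([k1, k2, p1, p2, k3] as OpenCV has them; the pictures are not rectified), "R" (3x3) and "t" (3): a world point X has camera coordinates R X + t. Camera axes: x right, y down, z forward; pixel columns grow to the right and rows downward; lengths in m; the calibration is good to about 2 mm. A picture is of the moment at which its call begins.
- bot.job_done(): hands the job in, once; it reports no verdict.
The state is a dict: "clock": time; "qpos": joint angles; "qd": joint speeds; "joint_efforts": joint torques, N m; "position": TCP position; "tool_rot": TCP orientation; "force": force on the tool from outside, world axes, zero at the start; "moment": the same for the moment, N m; "grip_width": finger opening in m.
Only numpy, scipy, OpenCV 4.12 (cv2) and the standard library are available. Lean on these libraries where they do the work, as an engineer would, in place of code of your own. Each camera call takes 0.05 s, during which the arm holds its last target. There are 200 camera calls.

### The job

Lay the depth gauge in the sloping wooden rest and let go, then take it by its cap, stand it across the mould's green-marked channel with the probe inside, press it gently but fully down until its base sits flat, and leave it there. Only then read the stem at its top and slide the tally all the way to the end of that colour: orange if only orange shows (channel deeper than 14 mm), blue if blue shows below the orange (shallower). Do not knock the bulb, former or paddle about.

Things in the scene. Friction and masses are not known exactly. Their poses are not given: they have to be found in the camera images.
- gauge: Depth gauge, 158 mm, 0.50 kg. Origin: centre of its base's underside; z to the cap, y along the base bar. Steel base 44 (x) x 70 (y) x 14 mm (z 0 to 14); round barrel 20 mm across, z 14 to 94, brass ring at its foot; black cap 32 x 32 mm, z 94 to 130. A steel probe, 8 mm across, sticks out 28 mm under the base when free. Starts lying level in the cradle, its x down, z to cradle +x.
- gauge_barrel (a point): Point on the axis of the gauge's free barrel, z = 62 mm in the gauge's frame, near its balance point (z = 75 mm); same axes as the gauge.
- gauge_cap (a point): Centre of the gauge's black cap, z = 112 mm in the gauge's frame; same axes as the gauge. Held here, the gauge can lean a little about the line of the fingers, and opening them can drag it up; a second push on the cap's top beside the 13 mm stem sets it flat.
- probe (a joint): How far the gauge's probe is pushed in, m: 0 free, at most 0.03. Base flat: channel depth = 28 mm minus this (about 0.008 in a deep, 0.020 in a shallow channel, 0.028 on the land). The orange-over-blue stem stands 2 mm plus this out of the cap; its top 12 mm are orange. Pushing in takes about 14 N (7 N spring, 6.5 N friction), more than the gauge's weight, which with friction then keeps it in.
- cradle: Fixed wooden cradle, 190 mm (x) by 85 mm (y), origin under its centre. Two bearers, 32 and 38 mm high, carry the gauge's base and cap, so its axis lies level 54 mm above the table; between them the barrel is free with 32 mm of air beneath its underside.
- rest: Fixed sloping wooden rest, 160 x 80 mm. Origin on the table under the seat; x horizontal, the way the slope rises. A gauge in it leans 45 deg: its z 45 deg up towards rest +x, its y along rest y, its x facing down onto the slope. A 22 mm wide pad carries the cap, a wide one the base; between them 36 mm from barrel axis to slope board. A ledge with a 26 mm gap for the probe stops the base.
- rest_seat (a point): Seat point of the rest, 55 mm above its origin: where the centre of the underside of the gauge's base comes when the gauge lies in the rest.
- mould: Fixed aluminium mould, 100 (x) x 150 mm (y), its top 80 mm above its origin (60 to 80 mm above the table, sunk into it). Two channels 14 mm wide run along x at y = +34 and -34 mm; one is about 8 mm and the other about 20 mm deep, either way round. The one at +34 mm has four green dabs of paint beside its ends.
- channel (a point): Centre of the mouth of the marked channel, level with the mould's top face; same axes as the mould (channel along x). The gauge's base bar must lie along y, across the channel; either way round will do, anywhere within 35 mm of the middle along the channel.
- tally (a joint): Position of the tally slide along its track, m: 0 at the blue end (track's -y), 0.12 at the orange end (+y). Starts near the middle; friction about 1.5 N.
- tally_top (a point): Centre of the top of the tally's black grip, 28 mm (across the track, x) by 20 mm (along the track, y) by 40 mm high, its top 54 mm above the table; its axes are those of the track, and it slides along its y.
- bulb: Bystander: amber glass bulb 84 mm across on an aluminium ring, 156 mm high, loose; origin under its centre.
- former: Bystander: loose aluminium former, 70 mm diameter, 65 mm high with its knob; origin under its centre.
- paddle: Bystander: graphite paddle with wooden handle lying flat, 183 mm long, 50 mm wide, 24 mm high; origin under the joint of handle and blade, blade to +x.
There are look-alikes about, which are no part of the job. Leave any purple look-alike of the gauge alone.

How it is judged:
On the way, in this order (a step that is already met when the one before it is completed fails the run):
1. the gauge lies in the sloping rest, let go of (distance between gauge and rest_seat below 0.012 m and angle between gauge's own z axis and vertical between 0.66 and 0.91 rad and x of gauge_cap in the frame of rest above 0.06 m and contact force between gauge and the fingers below 0.2 N and linear speed of gauge below 0.02 m/s), for 0.2 s.
2. the gauge is seated flat across the marked channel with its probe on the channel's floor, the tally still away from both ends (x of gauge in the frame of channel between -0.035 and 0.035 m and y of gauge in the frame of channel between -0.006 and 0.006 m and z of gauge in the frame of channel between -0.002 and 0.0015 m and angle between gauge's own z axis and vertical below 0.04 rad and angle between the y axis of gauge and the y axis of mould, either way round below 0.17 rad and value of joint probe between 0.003 and 0.025 m and value of joint tally between 0.025 and 0.095 m), for 0.2 s.
At the end, for the whole second after the job is handed in: Gauge released, still, flat on the mould (within 1.5 mm, 0.04 rad), bar across the marked channel (0.17 rad), within 6 mm of its centre line and 35 mm of its middle, probe on its floor; tally within 15 mm of the orange end if the channel is deeper than 14 mm, else of the blue end (x of gauge in the frame of channel between -0.035 and 0.035 m and y of gauge in the frame of channel between -0.006 and 0.006 m and z of gauge in the frame of channel between -0.002 and 0.0015 m and angle between gauge's own z axis and vertical below 0.04 rad and angle between the y axis of gauge and the y axis of mould, either way round below 0.17 rad and value of joint probe between 0.003 and 0.025 m and linear speed of gauge below 0.01 m/s and ((value of joint probe below 0.014 m and value of joint tally above 0.105 m) or (value of joint probe above 0.014 m and value of joint tally below 0.015 m))); the robot touches nothing.
It fails at once if a bystander is knocked more than 30 mm from its place or over (distance of any of bulb, former, paddle from where it was at the start of the episode above 0.03 m or angle between any of bulb, former, paddle's own z axis and vertical above 0.6 rad).
It fails at once if the gauge is forced or dropped on the mould (over 80 N) (contact force between gauge and mould above 80 N).
It also fails if it takes over 64 s, if anything falls off the work surface, if the arm or the gripper's body presses on something with over 40 N, if the wrist force passes 120 N, or if a joint passes its speed limit or range.

## Working session

There is one attempt and no reset: what is moved stays moved. The work goes in short steps, Python scripts to look and compute and a tool call to move; the robot and the scene stay as the last step left them, time stands still between calls to the robot, and variables do not carry over. Pictures are saved under pics/ and viewed, about 8 in all and at most 12, crops included, and the job is handed in when it is done.

Besides the shell and the picture viewer there is one more tool, called after "Call:" as name(argument=value, ...) on one line, values as JSON. arm_command: Moves the arm, as the interface text tells. Its arguments: {"type":"object","properties":{"targets":{"type":"array"},"grip":{"type":"number"},"grip_force":{"type":"number"}},"required":["targets"]}

```bash
mkdir -p pics
cat > h.py <<'E'
import numpy as np, cv2, pickle
from workcell import bot
def grab(n):
    f=bot.grab_frame(n); pickle.dump(f,open(f'{n}.pkl','wb')); return f
def K(f):
    h=f['color'].shape[0]; fl=h/2/np.tan(np.radians(f['fov_y'])/2)
    return np.array([[fl,0,f['cx']],[0,fl,f['cy']],[0,0,1.]])
def ray(f,uv):
    p=cv2.undistortPoints(np.array(uv,float).reshape(-1,1,2),K(f),np.array(f['D'])).reshape(-1,2)
    R=np.array(f['R']);t=np.array(f['t'])
    d=np.c_[p,np.ones(len(p))]@R   # world dirs with unit depth
    return -R.T@t,d
def plane(f,uv,z):
    c,d=ray(f,uv); return c+d*((z-c[2])/d[:,2])[:,None]
def dep(f,uv):
    c,d=ray(f,uv); D=np.array([f['depth'][int(round(v)),int(round(u))] for u,v in np.array(uv).reshape(-1,2)])
    return c+d*D[:,None]
def proj(f,X):
    r,_=cv2.Rodrigues(np.array(f['R'])); return cv2.projectPoints(np.array(X,float).reshape(-1,1,3),r,np.array(f['t']),K(f),np.array(f['D']))[0].reshape(-1,2)
def cloud(f):
    h,w=f['depth'].shape; v,u=np.mgrid[:h,:w]
    c,d=ray(f,np.c_[u.ravel(),v.ravel()]); return (c+d*f['depth'].ravel()[:,None]).reshape(h,w,3)
def save(f,name,box=None,s=1):
    im=f['color'][:,:,::-1]
    if box: im=im[box[1]:box[3],box[0]:box[2]]
    if s!=1: im=cv2.resize(im,None,fx=s,fy=s,interpolation=cv2.INTER_CUBIC)
    cv2.imwrite(f'pics/{name}.png',im)
E
python3 - <<'E'
from h import *
for n in('top','side'):
    f=grab(n); save(f,n); print(n,f['fov_y'],-np.array(f['R']).T@f['t'],f['R'][2], f['D'])
print(bot.observe())
a=np.vstack([cv2.imread('pics/top.png'),cv2.imread('pics/side.png')])
E
```

```text
top 56.751615701415396 [0.43125856 0.05682279 1.2125834 ] [ 0.1246298   0.01717704 -0.99205462] [-0.04150779  0.          0.          0.          0.        ]
side 51.57538493471589 [0.27228978 1.00785078 1.09603269] [ 0.22783692 -0.66488747 -0.7113473 ] [-0.10528435  0.          0.          0.          0.        ]
{'clock': 0.1, 'qpos': array([ 1.12976292,  0.52194236, -0.0363376 ,  1.59989706,  0.02115362,
        1.02109743, -0.1127994 ]), 'qd': array([-0.00017717, -0.00228797, -0.00038208, -0.0022568 , -0.00072623,
        0.00021124, -0.00018071]), 'joint_efforts': array([ 6.48925896e-03, -9.28491640e+01,  1.98536910e+00, -3.70534050e+01,
        1.82916736e-02,  5.35505736e-03,  7.13955478e-05]), 'position': array([ 0.22639025, -0.58227968,  0.24780998]), 'tool_rot': array([ 3.14157157e+00,  9.61836438e-04, -1.19998972e+00]), 'force': array([ 0.00465757,  0.44257529, -0.30585199]), 'moment': array([ 0.05352773, -0.03097353, -0.02594797]), 'grip_width': 0.08510119114539386}
```

View pics/top.png

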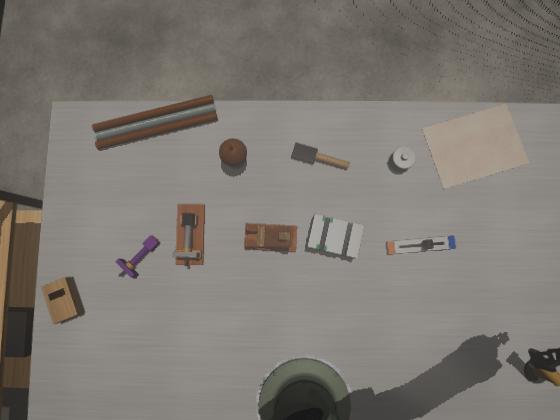

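View pics/side.png

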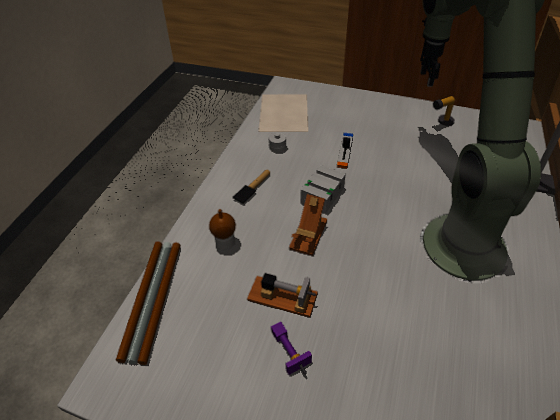

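Top view candidates for the gauge: the dark-capped steel gauge in the cradle (188,235) and the purple look-alike (137,257). I choose the steel one. The rest is at (271,237), the mould at (336,237) and the tally at (422,244). Next, one close crop.

Run:
```python
from h import *
f=pickle.load(open('top.pkl','rb')); save(f,'c1',(165,195,365,275),4)
a=cv2.imread('pics/c1.png')
f=pickle.load(open('side.pkl','rb')); save(f,'c2',(240,160,360,320),2); b=cv2.imread('pics/c2.png')
b=cv2.resize(f['color'][160:320,240:360,::-1],None,fx=1.7,fy=1.7)
c=np.zeros((320+272,800,3),np.uint8); c[:320]=a; c[320:,:b.shape[1]]=b
cv2.imwrite('pics/c.png',c)
```

```text
(no output)
```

View pics/c.png

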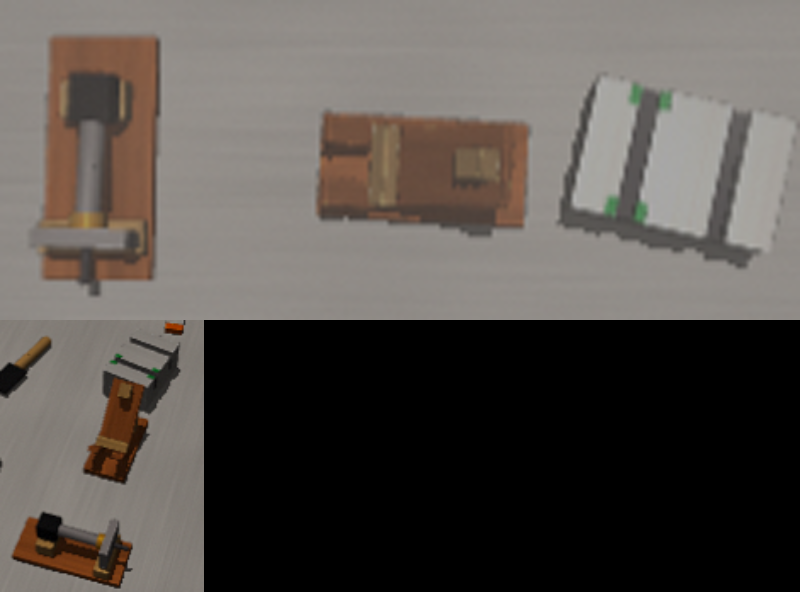

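The crop shows the steel gauge, with black cap (95,95) at top and base (88,235) at bottom. In the rest, the ledge is at left and the cap pad at right (476,165), so rest +x points to world −y. The mould's marked (left) channel has green dabs at (650,97) and (627,208). Now measuring.

```bash
cat > m.py <<'E'
from h import *
def rect(P,name):
    r=cv2.minAreaRect(P[:,:2].astype(np.float32)*1000); print(name,len(P),'ctr',np.round(r[0],1),'size',np.round(r[1],1),'ang',round(r[2],1),'z med',np.round(np.percentile(P[:,2],[5,50,95])*1000,1)); return r
if __name__=='__main__':
  for n in ('top','side'):
    f=pickle.load(open(n+'.pkl','rb')); C=cloud(f); col=f['color'].astype(int); hsv=cv2.cvtColor(f['color'],cv2.COLOR_RGB2HSV)
    ok=f['depth']>0
    T=C[ok&(abs(C[...,2])<.01)]; print(n,'table z',np.median(T[:,2]))
    tp=pickle.load(open('top.pkl','rb'))
    X,Y,Z=C[...,0],C[...,1],C[...,2]
    def reg(u0,v0,u1,v1):
        a=plane(tp,[(u0,v0),(u1,v1)],.04); return ok&(X<a[0,0])&(X>a[1,0])&(Y<a[0,1])&(Y>a[1,1])
    g=reg(165,195,212,280); r=reg(235,210,301,262); m=reg(302,205,370,265); t=reg(378,228,464,262)
    H,S,V=hsv[...,0],hsv[...,1],hsv[...,2]
    wood=(S>90)&(H<20)
    rect(C[g&wood&(Z>.004)&(Z<.03)],'cradle board')
    rect(C[g&(S<80)&(V<60)&(Z>.055)],'cap')
    rect(C[g&(S<80)&(V>70)&(Z>.045)&(X<0.395)&0 if 0 else g&(S<80)&(Z>.065)],'base/cap top')
    rect(C[r&wood&(Z>.005)],'rest all')
    for lo in (.01,.03,.05,.07,.09,.11): 
        q=C[r&(Z>lo)&(Z<lo+.02)]
        if len(q)>8: rect(q,f'rest z{lo}')
    q=m&(Z>.055); rect(C[q],'mould top')
    gr=m&(S>70)&(H>40)&(H<85); print('green px',gr.sum())
    k,l,st,ce=cv2.connectedComponentsWithStats(gr.astype(np.uint8))
    print(np.c_[st[1:,4],ce[1:]].round(1).tolist()); print(plane(f,ce[1:],np.median(C[gr][:,2])).round(4).tolist())
    rect(C[t&(Z>.004)],'track'); 
    q=t&(Z>.04); 
    if q.sum(): rect(C[q],'tally grip')
    for nm,mk in(('orange',t&(S>120)&(H<20)),('blue',t&(S>120)&(H>100)&(H<130))): 
        if mk.sum(): print(nm,C[mk].mean(0).round(4))
E
python3 m.py
```

```text
top table z -0.0008543392801692029
cradle board 865 ctr [503.6 359.4] size [184.4  83.6] ang 0.2 z med [ 7.7 11.4 15.3]
cap 1 ctr [558.3 338.9] size [0. 0.] ang 0.0 z med [60.9 60.9 60.9]
base/cap top 255 ctr [499.7 357. ] size [127.9  69.9] ang 0.7 z med [65.8 71.9 78.4]
rest all 928 ctr [497.4 108.3] size [157.7  76.8] ang 87.2 z med [ 11.5  53.5 118.1]
rest z0.01 399 ctr [498.8 108.2] size [160.  80.] ang 87.4 z med [10.6 13.4 17.4]
rest z0.03 232 ctr [499.5 136. ] size [48.1 65.4] ang 87.0 z med [37.6 44.6 49.1]
rest z0.05 271 ctr [501.2 138.4] size [89.1 64. ] ang 88.6 z med [50.5 59.3 68.4]
rest z0.07 127 ctr [499.4 125.7] size [102.1  58.6] ang 86.5 z med [71.4 79.6 88.4]
rest z0.09 87 ctr [495.5  64.4] size [25.4 57.9] ang 84.1 z med [ 91.7 100.2 108.9]
rest z0.11 180 ctr [496.9  60.3] size [38.9 59.4] ang 87.0 z med [111.7 118.7 127.9]
mould top 1601 ctr [501.5 -85.9] size [150.8 100.2] ang 77.4 z med [58.9 67.4 71.1]
green px 29
[[8.0, 323.5, 218.5], [6.0, 330.5, 220.0], [7.0, 317.3, 246.1], [8.0, 324.5, 247.5]]
[[0.5503, -0.0508, 0.0685], [0.546, -0.0714, 0.0685], [0.4687,
[... 957 characters left out ...]
.7 79.  87.6]
rest z0.09 141 ctr [497.1  66.5] size [30.3 62. ] ang 84.8 z med [ 90.5  97.6 108.3]
rest z0.11 129 ctr [496.8  61.2] size [38.4 59.4] ang 89.3 z med [111.5 118.8 128.9]
mould top 918 ctr [501.8 -84.4] size [155.9 103.6] ang 76.9 z med [58.6 68.7 73. ]
green px 34
[[8.0, 309.4, 180.8], [7.0, 306.7, 184.4], [10.0, 331.2, 189.1], [9.0, 328.6, 192.9]]
[[0.5476, -0.0737, 0.0698], [0.5513, -0.0529, 0.0698], [0.4651, -0.0556, 0.0698], [0.4693, -0.0348, 0.0698]]
track 451 ctr [ 474.5 -346.4] size [ 98.5 247.6] ang 0.9 z med [ 4.5 15.  51.8]
tally grip 40 ctr [ 478.9 -365.5] size [23.1 26.3] ang 82.1 z med [42.4 52.5 58.6]
orange [ 0.4701 -0.2691  0.0151]
blue [ 0.4858 -0.4404  0.0182]
```

Run:
```python
from h import *
for n in('top','side'):
    f=pickle.load(open(n+'.pkl','rb')); C=cloud(f); X,Y,Z=C[...,0],C[...,1],C[...,2]
    hsv=cv2.cvtColor(f['color'],cv2.COLOR_RGB2HSV)
    a=np.radians(-92.7); ex=np.array([np.cos(a),np.sin(a)]); ey=np.array([-ex[1],ex[0]])
    P=(C[...,:2]-np.array([.4988,.1085])); s=P@ex; w=P@ey
    m=(f['depth']>0)&(abs(s)<.082)&(abs(w)<.042)&(Z>.02)
    d=(Z-s)*1000
    h,e=np.histogram(d[m],np.arange(-30,120,3)); print(n,[(int(x),int(c)) for x,c in zip(e,h) if c>4])
    h,e=np.histogram((Z+s)[m&(s<0)]*1000,np.arange(-60,120,4)); print('s+z',[(int(x),int(c)) for x,c in zip(e,h) if c>4])
    # pale pads
    print('hsv',[hsv[int(v),int(u)].tolist() for u,v in ((284,236),(261,236),(272,238),(250,229))] if n=='top' else '')
    pale=m&(hsv[...,2]>85)
    for lo,hi in((-.08,-.01),(0.02,.08)):
        q=pale&(s>lo)&(s<hi)
        if q.sum(): print(lo,q.sum(),'s',np.percentile(s[q],[5,50,95]).round(4),'w',np.percentile(w[q],[5,50,95]).round(4),'z',np.percentile(Z[q],[5,50,95]).round(4),'z-s',np.median(d[q]).round(1))
```

```text
top [(45, 7), (48, 9), (51, 21), (54, 145), (57, 238), (60, 103), (63, 18), (66, 17), (69, 12), (72, 27), (75, 48), (78, 47), (81, 30), (84, 28), (87, 19), (90, 15), (93, 5), (96, 6), (99, 7), (102, 10), (105, 6), (108, 8), (111, 5), (114, 10)]
s+z [(-16, 5), (-8, 27), (-4, 80), (0, 70), (4, 14), (8, 11), (12, 12), (16, 14), (20, 33), (24, 54), (28, 20), (32, 12), (36, 15), (40, 11), (44, 16), (48, 13), (52, 10), (56, 8)]
hsv [[16, 83, 107], [19, 95, 142], [10, 97, 100], [10, 111, 113]]
-0.08 361 s [-0.0682 -0.0367 -0.0129] w [-0.0304 -0.0012  0.0291] z [0.0383 0.0476 0.0649] z-s 79.1
0.02 330 s [0.0226 0.046  0.0657] w [-0.0273 -0.001   0.0271] z [0.0809 0.114  0.1282] z-s 58.6
side [(48, 20), (51, 84), (54, 125), (57, 165), (60, 144), (63, 62), (66, 14), (69, 16), (72, 21), (75, 43), (78, 32), (81, 29), (84, 23), (87, 18), (90, 7)]
s+z [(-12, 23), (-8, 20), (-4, 22), (0, 35), (4, 19), (8, 17), (12, 18), (16, 17), (20, 19), (24, 23), (28, 16), (32, 17), (36, 16), (40, 18), (44, 15), (48, 14), (52, 15), (56, 11)]
hsv 
-0.08 180 s [-0.0705 -0.0305 -0.0113] w [-0.0263  0.0016  0.0291] z [0.0405 0.0476 0.067 ] z-s 77.0
0.02 249 s [0.0219 0.0377 0.0612] w [-0.0259  0.0052  0.0279] z [0.0775 0.104  0.129 ] z-s 59.5
```

Call:
arm_command(targets=[[0, 0, -30, 0, 0, -8.5], [0, 0, 0, 0, 0, -8.5], [0, 0, 0, 0, 0, -8.5]], grip=100, grip_force=40)

```text
clock: 0.4
position: [0.2264, -0.5815, 0.2774]
tool_rot: [-3.141, 0.004, -0.746]
force: [-1.3, -0.7, -0.1]
grip_width: 0.0854
```

```bash
cat > plan.py <<'E'
import sys
from h import *
from scipy.spatial.transform import Rotation as Rn
def plan(wps,start=None):
    """wps: list of (pos, rpy or None, rows)"""
    o=bot.observe() if start is None else start
    p=np.array(o['position']);R=Rn.from_euler('xyz',o['tool_rot'])
    print('at',p.round(4),R.as_euler('xyz').round(3),'f',np.round(o['force'],1),'w',round(o['grip_width'],4),'t',o['clock'])
    for pos,rpy,n in wps:
        Rt=Rn.from_euler('xyz',rpy) if rpy is not None and not isinstance(rpy,Rn) else (rpy or R)
        pos=np.array(pos); rv=(R.inv()*Rt).as_rotvec()
        L=np.linalg.norm(pos-p)*1000; A=np.degrees(np.linalg.norm(rv))
        n=n or int(np.ceil(max(L/46,A/8.3,1)))
        out=[]; Rs=R
        for i in range(n):
            d=Rs.inv().apply((pos-p)/n)*1000
            out.append([round(x,1)+0. for x in d]+[round(x,2)+0. for x in np.degrees(rv/n)])
            Rs=Rs*Rn.from_rotvec(rv/n)
        print(n,out); p=pos;R=Rt
def axes(x,z):
    """rotation from tool x and z directions in world"""
    z=np.array(z,float);z/=np.linalg.norm(z);x=np.array(x,float);x-=z*(x@z);x/=np.linalg.norm(x)
    return Rn.from_matrix(np.c_[x,np.cross(z,x),z])
E
python3 - <<'E'
from plan import *
D=lambda yaw:(np.pi,0,yaw)
plan([((.42,-.25,.29),D(.37),8),((.503,.358,.25),D(1.575),14)])
E
```

```text
at [ 0.2264 -0.5815  0.2774] [-3.141  0.004 -0.746] f [-1.3 -0.7 -0.1] w 0.0854 t 0.4
8 [[np.float64(-10.4), np.float64(-46.9), np.float64(-1.5), np.float64(-0.02), np.float64(0.02), np.float64(-8.0)], [np.float64(-3.8), np.float64(-47.8), np.float64(-1.5), np.float64(-0.02), np.float64(0.02), np.float64(-8.0)], [np.float64(2.9), np.float64(-47.9), np.float64(-1.5), np.float64(-0.02), np.float64(0.02), np.float64(-8.0)], [np.float64(9.6), np.float64(-47.0), np.float64(-1.5), np.float64(-0.02), np.float64(0.02), np.float64(-8.0)], [np.float64(16.0), np.float64(-45.2), np.float64(-1.5), np.float64(-0.02), np.float64(0.02), np.float64(-8.0)], [np.float64(22.2), np.float64(-42.6), np.float64(-1.6), np.float64(-0.02), np.float64(0.02), np.float64(-8.0)], [np.float64(27.9), np.float64(-39.1), np.float64(-1.6), np.float64(-0.02), np.float64(0.02), np.float64(-8.0)], [np.float64(33.0), np.float64(-34.8), np.float64(-1.6), np.float64(-0.02), np.float64(0.02), np.float64(-8.0)]]
14 [[np.float64(21.2), np.float64(-38.3), np.float64(2.9), np.float64(0.0), np.float64(0.0), np.float64(-4.93)], [np
[... 708 characters left out ...]
.float64(0.0), np.float64(0.0), np.float64(-4.93)], [np.float64(40.8), np.float64(-16.1), np.float64(2.9), np.float64(0.0), np.float64(0.0), np.float64(-4.93)], [np.float64(42.0), np.float64(-12.6), np.float64(2.9), np.float64(0.0), np.float64(0.0), np.float64(-4.93)], [np.float64(42.9), np.float64(-8.9), np.float64(2.9), np.float64(0.0), np.float64(0.0), np.float64(-4.93)], [np.float64(43.5), np.float64(-5.2), np.float64(2.9), np.float64(0.0), np.float64(0.0), np.float64(-4.93)], [np.float64(43.8), np.float64(-1.4), np.float64(2.9), np.float64(0.0), np.float64(0.0), np.float64(-4.93)], [np.float64(43.8), np.float64(2.4), np.float64(2.9), np.float64(0.0), np.float64(0.0), np.float64(-4.93)]]
```

Call:
arm_command(targets=[[-10, -47, -1.5, 0, 0, -8], [-4, -48, -1.5, 0, 0, -8], [3, -48, -1.5, 0, 0, -8], [10, -47, -1.5, 0, 0, -8], [16, -45, -1.5, 0, 0, -8], [22, -43, -1.5, 0, 0, -8], [28, -39, -1.5, 0, 0, -8], [33, -35, -1.5, 0, 0, -8]])

```text
clock: 1.2
position: [0.4152, -0.2388, 0.288]
tool_rot: [-3.137, 0.004, 0.408]
force: [1.7, 0.1, 0.0]
grip_width: 0.0856
```

Call:
arm_command(targets=[[21, -38, 3, 0, 0, -5], [24, -36, 3, 0, 0, -5], [27.5, -34, 3, 0, 0, -5], [30, -32, 3, 0, 0, -5], [33, -29, 3, 0, 0, -5], [35, -26, 3, 0, 0, -5], [37, -23, 3, 0, 0, -5], [39, -20, 3, 0, 0, -5]])

```text
clock: 2.0
position: [0.4407, 0.1237, 0.2643]
tool_rot: [-3.138, -0.0, 1.138]
force: [1.6, -0.4, -0.4]
grip_width: 0.0854
```

```bash
sed -i 's/out.append(\[round(x,1)+0. for x in d\]+\[round(x,2)+0. for x in np.degrees(rv\/n)\])/out.append([round(float(x),1)+0. for x in d]+[round(float(x),1)+0. for x in np.degrees(rv\/n)])/' plan.py
python3 - <<'E'
from plan import *
D=lambda yaw:(np.pi,0,yaw)
plan([((.503,.358,.2),D(1.575),None)])
E
```

```text
at [0.4407 0.1237 0.2643] [-3.138 -0.     1.138] f [ 1.6 -0.4 -0.4] w 0.0854 t 2.0
6 [[39.8, -6.9, 10.8, 0.0, 0.0, -4.2], [40.2, -4.0, 10.7, 0.0, 0.0, -4.2], [40.4, -1.1, 10.7, 0.0, 0.0, -4.2], [40.4, 1.9, 10.7, 0.0, 0.0, -4.2], [40.1, 4.8, 10.7, 0.0, 0.0, -4.2], [39.7, 7.7, 10.7, 0.0, 0.0, -4.2]]
```

Call:
arm_command(targets=[[40, -7, 11, 0, 0, -4.2], [40, -4, 11, 0, 0, -4.2], [40.5, -1, 11, 0, 0, -4.2], [40.5, 2, 11, 0, 0, -4.2], [40, 5, 11, 0, 0, -4.2], [39.5, 7.5, 11, 0, 0, -4.2], [0, 0, 0, 0, 0, 0]])

```text
clock: 2.7
position: [0.5, 0.373, 0.193]
tool_rot: [-3.136, -0.001, 1.603]
force: [-1.5, -1.0, 0.5]
grip_width: 0.0857
```

Run:
```python
from plan import *
D=lambda yaw:(np.pi,0,yaw)
plan([((.503,.358,.15),D(1.575),2),((.503,.358,.052),D(1.575),3)])
f=grab('top'); save(f,'p2',(150,180,230,290),5)
```

```text
at [0.5   0.373 0.193] [-3.136e+00 -1.000e-03  1.603e+00] f [-1.5 -1.   0.5] w 0.0857 t 2.7
2 [[-7.6, 1.4, 21.5, -0.2, 0.0, 0.8], [-7.5, 1.4, 21.5, -0.2, 0.0, 0.8]]
3 [[0.0, 0.0, 32.7, 0.0, 0.0, 0.0], [0.0, 0.0, 32.7, 0.0, 0.0, 0.0], [0.0, 0.0, 32.7, 0.0, 0.0, 0.0]]
```

View pics/p2.png

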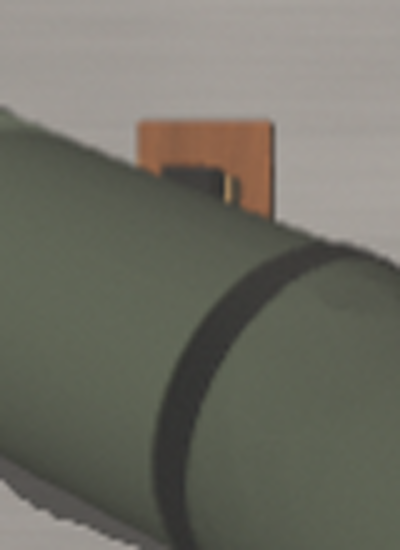

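The picture shows the arm hiding the gauge; only the cap's upper left is visible, at about (195,185), where it was. Descending.

Call:
arm_command(targets=[[-7.6, 1.4, 21, -0.2, 0, 0.8], [-7.6, 1.4, 21, -0.2, 0, 0.8], [0, 0, 33, 0, 0, 0], [0, 0, 33, 0, 0, 0], [0, 0, 30, 0, 0, 0], [0, 0, 0, 0, 0, 0]])

```text
clock: 3.35
position: [0.5049, 0.3493, 0.0526]
tool_rot: [3.138, 0.002, 1.562]
force: [-0.4, -0.9, 1.9]
grip_width: 0.0858
```

Run:
```python
from plan import *
D=lambda yaw:(np.pi,0,yaw)
plan([((.503,.358,.052),D(1.575),1)])
f=grab('side'); save(f,'p3',(230,240,340,340),5)
```

```text
at [0.5049 0.3493 0.0526] [3.138e+00 2.000e-03 1.562e+00] f [-0.4 -0.9  1.9] w 0.0858 t 3.35
1 [[8.7, -2.0, 0.5, 0.2, 0.1, -0.7]]
```

View pics/p3.png

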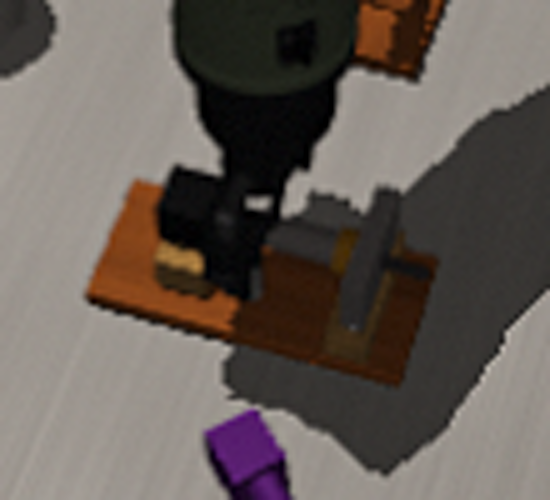

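The side crop shows the fingers astride the barrel, with the finger at (245,265), the cap at (195,210) and the base at (370,260). I nudge and close.

Call:
arm_command(targets=[[8.5, -3.5, 0, 0.2, 0, -0.7], [0, 0, 0, 0, 0, 0]])

```text
clock: 3.6
position: [0.503, 0.3595, 0.058]
tool_rot: [3.137, -0.001, 1.574]
force: [0.3, 0.2, -0.5]
grip_width: 0.0854
```

Call:
arm_command(targets=[[0, 0, 0, 0, 0, 0], [0, 0, 0, 0, 0, 0], [0, 0, 0, 0, 0, 0], [0, 0, 0, 0, 0, 0], [0, 0, 0, 0, 0, 0], [0, 0, 0, 0, 0, 0]], grip=0, grip_force=70)

```text
clock: 4.2
position: [0.5045, 0.3597, 0.0619]
tool_rot: [3.133, -0.002, 1.573]
force: [0.6, 0.5, -3.4]
grip_width: 0.0178
```

Call:
arm_command(targets=[[0, 0, 0, 0, 0, 0], [0, 0, 0, 0, 0, 0], [-1.5, 0, 8, 0, 0, 0], [0, 0, 6, 0, 0, 0], [0, 0, 3, 0, 0, 0]], grip=55)

```text
clock: 4.7
position: [0.5047, 0.3582, 0.0434]
tool_rot: [3.133, -0.002, 1.573]
force: [0.1, -0.0, -0.6]
grip_width: 0.0471
```

Call:
arm_command(targets=[[0, 0, 1, 0, 0, 0], [0, 0, 1, 0, 0, 0], [0, 0, 0.5, 0, 0, 0], [0, 0, 0.5, 0, 0, 0]], grip=0)

```text
clock: 5.1
position: [0.5045, 0.3584, 0.0408]
tool_rot: [3.133, -0.002, 1.573]
force: [-3.0, -3.6, 9.4]
grip_width: 0.019
```

Call:
arm_command(targets=[[0, 0, 0, 0, 0, 0], [0, 0, -4, 0, 0, 0], [0, 0, -4, 0, 0, 0], [0, 0, 0, 0, 0, 0], [0, 0, 0, 0, 0, 0]], grip=50)

```text
clock: 5.6
position: [0.5046, 0.3586, 0.05]
tool_rot: [3.132, -0.002, 1.573]
force: [0.7, -0.6, -0.5]
grip_width: 0.0431
```

Call:
arm_command(targets=[[0, 0, -0.5, 0, 0, 0], [0, 0, 0, 0, 0, 0], [0, 0, 0, 0, 0, 0], [0, 0, 0, 0, 0, 0], [0, 0, 0, 0, 0, 0]], grip=0)

```text
clock: 6.1
position: [0.5046, 0.3585, 0.0507]
tool_rot: [3.132, -0.002, 1.573]
force: [-0.4, 0.3, 3.2]
grip_width: 0.0179
```

Call:
arm_command(targets=[[0, 0, -15, 0, 0, 0], [0, 0, -30, 0, 0, 0], [0, 0, -40, 0, 0, 0], [0, 0, -40, 0, 0, 0], [0, 0, -40, 0, 0, 0], [0, 0, -20, 0, 0, 0]])

```text
clock: 6.7
position: [0.5, 0.3568, 0.242]
tool_rot: [3.141, 0.002, 1.576]
force: [0.3, 0.9, -5.1]
grip_width: 0.018
```

```bash
cat > rest.py <<'E'
from plan import *
a=np.radians(-92.7); ex=np.array([np.cos(a),np.sin(a),0]); ey=np.array([-ex[1],ex[0],0]); Z=np.array([0,0,1.])
seat=np.array([.5014,.1627,.055]); gz=(ex+Z)/2**.5; gx=(ex-Z)/2**.5
Rr=axes(ey,gx)
def T(dz,dn,zg=.0696): return seat+(zg+dz)*gz+(.0033-dn)*gx
E
python3 - <<'E'
from rest import *
print(Rr.as_euler('xyz'),T(0,0))
plan([(T(.02,.09),Rr,16),(T(.012,.025),Rr,3)])
f=grab('side'); save(f,'p4',(200,150,360,330),3)
E
```

```text
[ 2.35619449e+00  2.22044605e-16 -4.71238898e-02] [0.49897175 0.11120914 0.10188118]
at [0.5    0.3568 0.242 ] [3.141e+00 2.000e-03 1.576e+00] f [ 0.3  0.9 -5.1] w 0.018 t 6.7
16 [[-12.2, 0.0, 3.9, -2.1, -2.3, 5.5], [-12.0, 1.0, 4.4, -2.1, -2.3, 5.5], [-11.7, 2.0, 5.0, -2.1, -2.3, 5.5], [-11.3, 2.9, 5.5, -2.1, -2.3, 5.5], [-10.7, 3.7, 6.1, -2.1, -2.3, 5.5], [-10.1, 4.5, 6.6, -2.1, -2.3, 5.5], [-9.3, 5.2, 7.2, -2.1, -2.3, 5.5], [-8.5, 5.7, 7.7, -2.1, -2.3, 5.5], [-7.6, 6.2, 8.3, -2.1, -2.3, 5.5], [-6.7, 6.6, 8.8, -2.1, -2.3, 5.5], [-5.7, 6.8, 9.3, -2.1, -2.3, 5.5], [-4.6, 7.0, 9.8, -2.1, -2.3, 5.5], [-3.6, 7.0, 10.2, -2.1, -2.3, 5.5], [-2.5, 6.9, 10.6, -2.1, -2.3, 5.5], [-1.4, 6.7, 10.9, -2.1, -2.3, 5.5], [-0.4, 6.3, 11.2, -2.1, -2.3, 5.5]]
3 [[0.0, -2.7, 21.7, 0.0, 0.0, 0.0], [0.0, -2.7, 21.7, 0.0, 0.0, 0.0], [0.0, -2.7, 21.7, 0.0, 0.0, 0.0]]
```

View pics/p4.png

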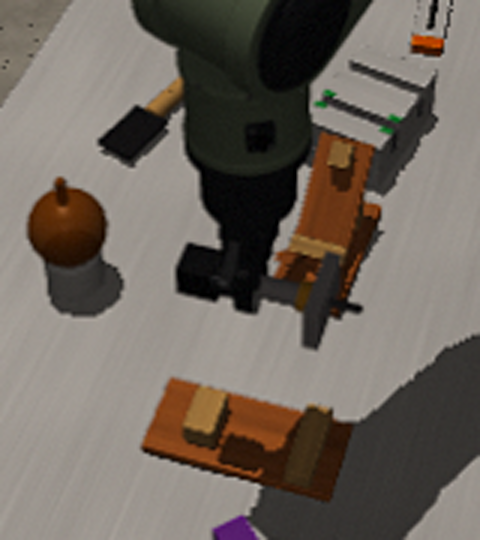

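The gauge is held level, with the cap at (200,270) and the base at (320,300). Turning and carrying it to the rest.

Call:
arm_command(targets=[[-12, 0, 2, -2.1, -2.3, 5.5], [-12, 1, 3, -2.1, -2.3, 5.5], [-12, 2, 4, -2.1, -2.3, 5.5], [-11, 3, 5, -2.1, -2.3, 5.5], [-11, 4, 6, -2.1, -2.3, 5.5], [-10, 4.5, 6.5, -2.1, -2.3, 5.5], [-9.5, 5, 7, -2.1, -2.3, 5.5], [-8.5, 6, 8, -2.1, -2.3, 5.5]])

```text
clock: 7.55
position: [0.498, 0.2551, 0.2227]
tool_rot: [2.737, 0.17, 0.731]
force: [-0.5, -0.4, -4.9]
grip_width: 0.0179
```

Call:
arm_command(targets=[[-8, 6, 8, -2.1, -2.3, 5.5], [-7, 6.5, 9, -2.1, -2.3, 5.5], [-6, 7, 9, -2.1, -2.3, 5.5], [-4.5, 7, 10, -2.1, -2.3, 5.5], [-3.5, 7, 10, -2.1, -2.3, 5.5], [-2.5, 7, 10, -2.1, -2.3, 5.5], [-1.5, 7, 11, -2.1, -2.3, 5.5], [-0.5, 6, 11, -2.1, -2.3, 5.5]])

```text
clock: 8.35
position: [0.4892, 0.1562, 0.1937]
tool_rot: [2.348, -0.013, -0.111]
force: [-0.3, -0.0, -5.4]
grip_width: 0.0183
```

Run:
```python
from rest import *
plan([(T(.012,.025),Rr,5),(T(.006,.004),Rr,3)])
```

```text
at [0.4892 0.1562 0.1937] [ 2.348 -0.013 -0.111] f [-0.3 -0.  -5.4] w 0.0183 t 8.35
5 [[2.6, -4.6, 14.1, 0.1, 0.4, -0.6], [2.6, -4.5, 14.2, 0.1, 0.4, -0.6], [2.5, -4.5, 14.2, 0.1, 0.4, -0.6], [2.5, -4.4, 14.2, 0.1, 0.4, -0.6], [2.4, -4.4, 14.3, 0.1, 0.4, -0.6]]
3 [[0.0, -2.0, 7.0, 0.0, 0.0, 0.0], [0.0, -2.0, 7.0, 0.0, 0.0, 0.0], [0.0, -2.0, 7.0, 0.0, 0.0, 0.0]]
```

Call:
arm_command(targets=[[2.6, -3, 14, 0.1, 0.4, -0.6], [2.6, -4, 14, 0.1, 0.4, -0.6], [2.5, -4.5, 14, 0.1, 0.4, -0.6], [2.5, -4.5, 14, 0.1, 0.4, -0.6], [2.5, -4.5, 12, 0.1, 0.4, -0.6], [0, 0, 0, 0, 0, 0]])

```text
clock: 8.95
position: [0.4986, 0.1204, 0.1255]
tool_rot: [2.365, 0.011, -0.032]
force: [0.3, 0.3, -4.5]
grip_width: 0.0176
```

Run:
```python
from rest import *
plan([(T(.006,.004),Rr,5)])
f=grab('side'); save(f,'p5',(240,150,360,270),4)
```

```text
at [0.4986 0.1204 0.1255] [ 2.365  0.011 -0.032] f [ 0.3  0.3 -4.5] w 0.0176 t 8.95
5 [[0.2, -0.8, 3.9, -0.1, 0.0, 0.2], [0.2, -0.8, 3.9, -0.1, 0.0, 0.2], [0.2, -0.8, 3.9, -0.1, 0.0, 0.2], [0.2, -0.8, 3.9, -0.1, 0.0, 0.2], [0.2, -0.8, 3.8, -0.1, 0.0, 0.2]]
```

View pics/p5.png

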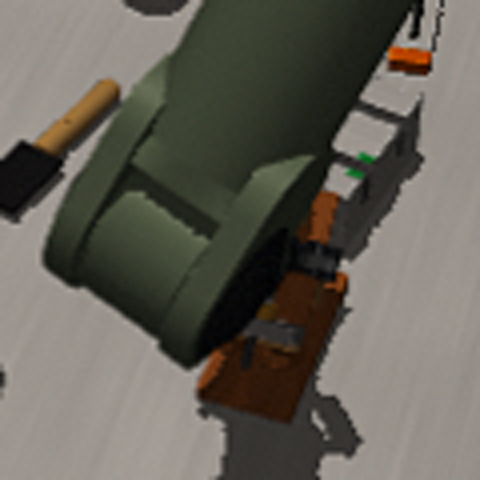

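The base is over the ledge area (280,330), mostly hidden by the wrist. Lowering gently and watching the force.

Call:
arm_command(targets=[[0, -0.5, 4, -0.1, 0, 0.2], [0, -0.5, 4, -0.1, 0, 0.2], [0, -0.5, 4, -0.1, 0, 0], [0, -0.5, 3, 0, 0, 0], [0, -0.5, 2, 0, 0, 0], [0, 0, 0, 0, 0, 0]])

```text
clock: 9.6
position: [0.4987, 0.1117, 0.1124]
tool_rot: [2.363, 0.003, -0.035]
force: [0.2, 0.2, -5.1]
grip_width: 0.0178
```

Run:
```python
from rest import *
plan([(T(.0,.0),Rr,1)])
```

```text
at [0.4987 0.1117 0.1124] [ 2.363  0.003 -0.035] f [ 0.2  0.2 -5.1] w 0.0178 t 9.6
1 [[0.3, -7.1, 7.9, -0.4, -0.3, 0.6]]
```

Call:
arm_command(targets=[[0, -1.5, 3, -0.1, 0, 0.2], [0, -1.5, 3, -0.1, 0, 0.2], [0, -1.5, 1.5, 0, 0, 0], [0, 0, 0, 0, 0, 0]])

```text
clock: 10.0
position: [0.4987, 0.1097, 0.1032]
tool_rot: [2.359, -0.002, -0.04]
force: [0.1, 0.6, -3.7]
grip_width: 0.0179
```

Run:
```python
from rest import *
plan([(T(.0,.0),Rr,1)])
```

```text
at [0.4987 0.1097 0.1032] [ 2.359e+00 -2.000e-03 -4.000e-02] f [ 0.1  0.6 -3.7] w 0.0179 t 10.0
1 [[0.2, -2.0, -0.1, -0.2, -0.4, 0.2]]
```

Call:
arm_command(targets=[[0, -2, 0.5, 0, 0, 0], [0, 0, 0, 0, 0, 0]])

```text
clock: 10.2
position: [0.4988, 0.111, 0.1014]
tool_rot: [2.359, -0.002, -0.04]
force: [-0.7, 0.4, -4.1]
grip_width: 0.0182
```

Call:
arm_command(targets=[[0, 0, 0, 0, 0, 0], [0, 0, 0, 0, 0, 0], [0, 0, 0, 0, 0, 0], [0, 0, -10, 0, 0, 0], [0, 0, -30, 0, 0, 0], [0, 0, -40, 0, 0, 0], [0, 0, -40, 0, 0, 0], [0, 0, -20, 0, 0, 0]], grip=60)

```text
clock: 11.0
position: [0.5019, 0.2121, 0.206]
tool_rot: [2.356, 0.0, -0.043]
force: [0.2, 0.1, -0.2]
grip_width: 0.0515
```

Run:
```python
from rest import *
plan([(T(.02,.2),Rr,1)])
f=grab('side'); save(f,'p6',(240,150,360,270),4)
f=grab('top'); save(f,'p6t',(235,200,315,270),5)
a=cv2.imread('pics/p6.png');b=cv2.imread('pics/p6t.png');c=np.zeros((480,800,3),np.uint8);c[:,:480]=a;c[:350,480:800]=b[:,:320];cv2.imwrite('pics/p6c.png',c)
```

```text
at [0.5019 0.2121 0.206 ] [ 2.356  0.    -0.043] f [ 0.2  0.1 -0.2] w 0.0515 t 11.0
1 [[1.9, 17.7, -55.0, 0.0, -0.1, 0.2]]
```

View pics/p6c.png

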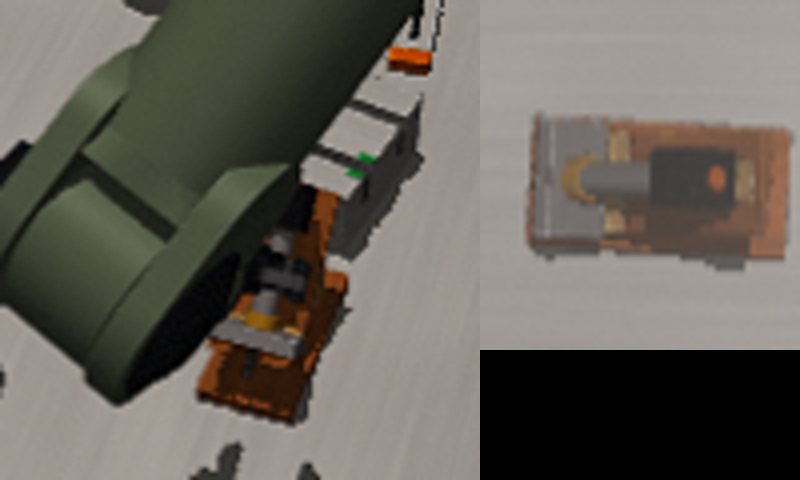

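The gauge lies properly in the rest in both views, orange stem at top crop (717,178). Next, go round to the cap along the gauge's axis.

```bash
cat >> rest.py <<'E'
Rc=axes(ey,-gz); Rd=axes(ey,-Z)
def Cc(d): return seat+(.112+d)*gz
E
python3 - <<'E'
from rest import *
f=pickle.load(open('top.pkl','rb'))
print('stem',plane(f,[(282.4,235.6)],.148),'exp',seat+.132*gz)
hsv=cv2.cvtColor(f['color'],cv2.COLOR_RGB2HSV); m=(hsv[...,0]<14)&(hsv[...,1]>180)&(hsv[...,2]>120); m[:,:275]=0;m[:,292:]=0;m[:225]=0;m[246:]=0
v,u=np.nonzero(m); print(len(u),u.mean(),v.mean(),plane(f,[(u.mean(),v.mean())],.148))
plan([((.498,.11,.27),Rd,8),(Cc(.1),Rc,8)])
E
```

```text
stem [[0.49402604 0.06923    0.148     ]] exp [0.49700317 0.06946552 0.1483381 ]
0 nan nan [[nan nan nan]]
at [0.5021 0.2122 0.2056] [ 2.357e+00 -1.000e-03 -4.200e-02] f [ 1.3 -0.3  0. ] w 0.0513 t 11.1
8 [[0.0, 14.7, 3.3, 5.6, 0.0, 0.0], [0.0, 15.0, 1.9, 5.6, 0.0, 0.0], [0.0, 15.1, 0.4, 5.6, 0.0, 0.0], [0.1, 15.1, -1.1, 5.6, 0.0, 0.0], [0.1, 14.9, -2.6, 5.6, 0.0, 0.0], [0.1, 14.6, -4.0, 5.6, 0.0, 0.0], [0.1, 14.1, -5.4, 5.6, 0.0, 0.0], [0.1, 13.5, -6.8, 5.6, 0.0, 0.0]]
8 [[0.1, 12.1, 8.1, 5.6, 0.0, 0.0], [0.1, 12.9, 6.9, 5.6, 0.0, 0.0], [0.1, 13.5, 5.6, 5.6, 0.0, 0.0], [0.1, 14.0, 4.3, 5.6, 0.0, 0.0], [0.1, 14.3, 2.9, 5.6, 0.0, 0.0], [0.1, 14.5, 1.5, 5.6, 0.0, 0.0], [0.1, 14.6, 0.0, 5.6, 0.0, 0.0], [0.1, 14.5, -1.4, 5.6, 0.0, 0.0]]<stdin>:5: RuntimeWarning: Mean of empty slice.
  ret = ret.dtype.type(ret / rcount)
```

Stem measured within 3 mm of expectation.

Call:
arm_command(targets=[[0, 14.5, -1, 5.6, 0, 0], [0, 15, 0, 5.6, 0, 0], [0, 15, 0, 5.6, 0, 0], [0, 15, -1, 5.6, 0, 0], [0, 15, -2.5, 5.6, 0, 0], [0, 14.5, -4, 5.6, 0, 0], [0, 14, -5.5, 5.6, 0, 0], [0, 13.5, -7, 5.6, 0, 0]], grip=100)

```text
clock: 11.9
position: [0.4952, 0.1117, 0.2723]
tool_rot: [-3.123, -0.0, -0.037]
force: [0.1, 0.5, -0.5]
grip_width: 0.0851
```

Call:
arm_command(targets=[[0, 12, 5, 5.6, 0, 0], [0, 13, 6, 5.6, 0, 0], [0, 13.5, 5.5, 5.6, 0, 0], [0, 14, 4.5, 5.6, 0, 0], [0, 14.5, 3, 5.6, 0, 0], [0, 14.5, 1.5, 5.6, 0, 0], [0, 14.5, 0, 5.6, 0, 0], [0, 14.5, -1.5, 5.6, 0, 0]])

```text
clock: 12.7
position: [0.4905, 0.007, 0.2095]
tool_rot: [-2.315, -0.014, -0.05]
force: [0.5, -0.7, -0.5]
grip_width: 0.0851
```

Run:
```python
from rest import *
plan([(Cc(.04),Rc,4),(Cc(0),Rc,3)])
```

```text
at [0.4905 0.007  0.2095] [-2.315 -0.014 -0.05 ] f [ 0.5 -0.7 -0.5] w 0.0851 t 12.7
4 [[0.7, 0.4, 16.9, -0.6, -0.2, 0.1], [0.7, 0.3, 16.9, -0.6, -0.2, 0.1], [0.8, 0.1, 16.9, -0.6, -0.2, 0.1], [0.8, -0.1, 16.9, -0.6, -0.2, 0.1]]
3 [[0.0, 0.0, 13.3, 0.0, 0.0, 0.0], [0.0, 0.0, 13.3, 0.0, 0.0, 0.0], [0.0, 0.0, 13.3, 0.0, 0.0, 0.0]]
```

Call:
arm_command(targets=[[0.5, 0.5, 17, -0.6, -0.2, 0], [0.5, 0, 17, -0.6, -0.2, 0], [0.5, 0, 17, -0.6, -0.2, 0], [0.5, 0, 17, -0.6, -0.2, 0], [0, 0, 14, 0, 0, 0], [0, 0, 10, 0, 0, 0], [0, 0, 0, 0, 0, 0]])

```text
clock: 13.4
position: [0.4924, 0.0665, 0.1367]
tool_rot: [-2.354, 0.008, -0.057]
force: [0.8, -0.4, 0.2]
grip_width: 0.0855
```

Run:
```python
from rest import *
plan([(Cc(0),Rc,1)])
f=grab('side'); save(f,'p7',(240,130,360,270),4)
```

```text
at [0.4924 0.0665 0.1367] [-2.354  0.008 -0.057] f [ 0.8 -0.4  0.2] w 0.0855 t 13.4
1 [[4.3, -10.5, 14.1, -0.1, -0.1, -0.8]]
```

View pics/p7.png

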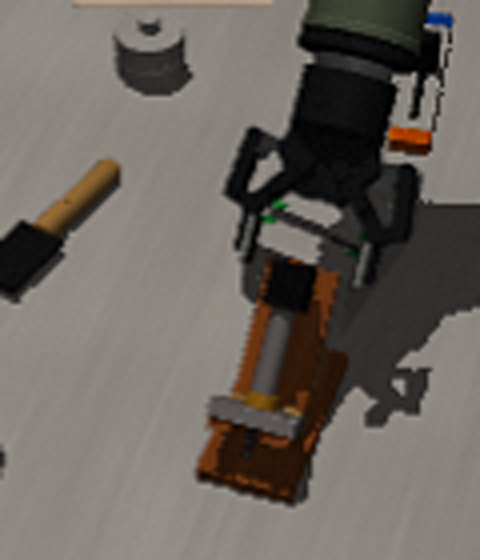

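Fingers straddle above the cap (290,285) but need 14 mm more along the axis and 10 mm away from the slope.

Call:
arm_command(targets=[[2, -6, 0, 0, 0, -0.4], [2, -4.5, 2, 0, 0, -0.4], [0, 0, 5, 0, 0, 0], [0, 0, 4, 0, 0, 0], [0, 0, 0, 0, 0, 0]])

```text
clock: 13.95
position: [0.4987, 0.0804, 0.1379]
tool_rot: [-2.355, -0.005, -0.049]
force: [1.0, 0.4, 0.1]
grip_width: 0.0853
```

Run:
```python
from rest import *
plan([(Cc(0),Rc,1)])
```

```text
at [0.4987 0.0804 0.1379] [-2.355 -0.005 -0.049] f [1.  0.4 0.1] w 0.0853 t 13.95
1 [[-1.2, 0.4, 4.8, -0.1, -0.3, 0.1]]
```

Call:
arm_command(targets=[[-1, 0, 4, 0, 0, 0], [0, 0, 0.5, 0, 0, 0]])

```text
clock: 14.15
position: [0.4977, 0.0838, 0.1343]
tool_rot: [-2.355, -0.005, -0.049]
force: [-0.1, -0.0, -0.4]
grip_width: 0.0853
```

Call:
arm_command(targets=[[0, 0, 0, 0, 0, 0], [0, 0, 0, 0, 0, 0], [0, 0, 0, 0, 0, 0], [0, 0, 0, 0, 0, 0], [0, 0, 0, 0, 0, 0]], grip=0, grip_force=90)

```text
clock: 14.65
position: [0.4976, 0.0835, 0.1343]
tool_rot: [-2.355, -0.004, -0.05]
force: [0.5, 2.9, -2.9]
grip_width: 0.0309
```

Run:
```python
from rest import *
plan([(Cc(0),Rc,1)])
```

```text
at [0.4976 0.0835 0.1343] [-2.355 -0.004 -0.05 ] f [ 0.5  2.9 -2.9] w 0.0309 t 14.65
1 [[0.1, 0.0, 0.2, -0.1, -0.3, 0.1]]
```

Call:
arm_command(targets=[[0, -10, -4, 0, 0, 0], [0, -20, -10, 0, 0, 0], [0, -25, -15, 0, 0, 0], [0, -25, -20, 0, 0, 0], [0, -25, -20, 0, 0, 0], [0, -20, -20, 0, 0, 0]])

```text
clock: 15.25
position: [0.4959, 0.1111, 0.2897]
tool_rot: [-2.356, 0.002, -0.049]
force: [-0.3, 0.0, -5.5]
grip_width: 0.0314
```

```bash
cat >> rest.py <<'E'
ch=np.array([.508,-.0525,.0685]); yawm=np.radians(77.4); Rm=Rn.from_euler('xyz',(np.pi,0,yawm))
E
python3 - <<'E'
from rest import *
plan([((.505,0,.31),Rm,14)])
E
```

```text
at [0.4959 0.1111 0.2897] [-2.356e+00  2.000e-03 -4.900e-02] f [-0.3  0.  -5.5] w 0.0314 t 15.25
14 [[1.0, 4.5, -6.6, -2.7, -2.2, -5.4], [0.3, 4.9, -6.4, -2.7, -2.2, -5.4], [-0.4, 5.2, -6.2, -2.7, -2.2, -5.4], [-1.1, 5.4, -5.9, -2.7, -2.2, -5.4], [-1.9, 5.5, -5.6, -2.7, -2.2, -5.4], [-2.6, 5.6, -5.2, -2.7, -2.2, -5.4], [-3.3, 5.5, -4.9, -2.7, -2.2, -5.4], [-4.0, 5.4, -4.5, -2.7, -2.2, -5.4], [-4.7, 5.2, -4.0, -2.7, -2.2, -5.4], [-5.3, 4.9, -3.6, -2.7, -2.2, -5.4], [-5.9, 4.5, -3.2, -2.7, -2.2, -5.4], [-6.4, 4.1, -2.7, -2.7, -2.2, -5.4], [-6.9, 3.6, -2.3, -2.7, -2.2, -5.4], [-7.3, 3.0, -1.9, -2.7, -2.2, -5.4]]
```

Call:
arm_command(targets=[[1, 4.5, -6.5, -2.7, -2.2, -5.4], [0.5, 5, -6.5, -2.7, -2.2, -5.4], [-0.5, 5, -6, -2.7, -2.2, -5.4], [-1, 5.5, -6, -2.7, -2.2, -5.4], [-2, 5.5, -5.5, -2.7, -2.2, -5.4], [-2.5, 5.5, -5, -2.7, -2.2, -5.4], [-3.5, 5.5, -5, -2.7, -2.2, -5.4], [-4, 5.5, -4.5, -2.7, -2.2, -5.4]])

```text
clock: 16.05
position: [0.499, 0.0475, 0.3093]
tool_rot: [-2.84, -0.136, 0.783]
force: [0.3, -0.1, -6.3]
grip_width: 0.0312
```

Call:
arm_command(targets=[[-4.5, 5, -4, -2.7, -2.2, -5.4], [-5.5, 5, -3.5, -2.7, -2.2, -5.4], [-6, 4.5, -3, -2.7, -2.2, -5.4], [-6.5, 4, -2.5, -2.7, -2.2, -5.4], [-7, 3.5, -2.5, -2.7, -2.2, -5.4], [-7.5, 3, -2, -2.7, -2.2, -5.4], [0, 0, 0, 0, 0, 0]])

```text
clock: 16.75
position: [0.5011, 0.0021, 0.3234]
tool_rot: [3.103, 0.034, 1.403]
force: [-0.3, 0.6, -4.7]
grip_width: 0.0306
```

Run:
```python
from rest import *
plan([(ch+[0,0,.19],Rm,4)])
f=grab('side'); save(f,'p8',(240,80,370,230),4)
```

```text
at [0.5011 0.0021 0.3234] [3.103 0.034 1.403] f [-0.3  0.6 -4.7] w 0.0306 t 16.75
4 [[-12.6, 3.3, 16.8, 0.6, 0.5, 0.8], [-12.7, 3.7, 16.7, 0.6, 0.5, 0.8], [-12.8, 4.0, 16.5, 0.6, 0.5, 0.8], [-12.9, 4.3, 16.4, 0.6, 0.5, 0.8]]
```

View pics/p8.png

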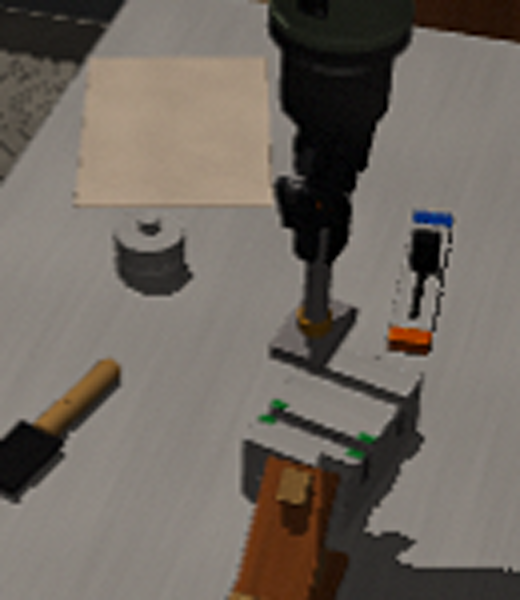

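The gauge hangs upright over the mould, with the base at (315,330) and the marked channel between the green dabs (275,410)–(365,445). I lower it, then measure the base numerically.

Call:
arm_command(targets=[[-12.5, 3.5, 17, 0.6, 0.5, 0.8], [-12.5, 3.5, 17, 0.6, 0.5, 0.8], [-13, 4, 17, 0.6, 0.5, 0.8], [-13, 4, 16, 0.6, 0.5, 0.8], [0, 0, 0, 0, 0, 0], [0, 0, 0, 0, 0, 0]])

```text
clock: 17.4
position: [0.5063, -0.0576, 0.2497]
tool_rot: [-3.126, -0.01, 1.326]
force: [0.7, -0.1, -4.2]
grip_width: 0.0309
```

```bash
cat > base.py <<'E'
from rest import *
from m import rect
def base(ztop,show=True):
    o=bot.observe(); p=o['position']
    for n in('side','top'):
        f=grab(n);C=cloud(f);X,Y,Z=C[...,0],C[...,1],C[...,2]
        m=(f['depth']>0)&(abs(X-p[0])<.06)&(abs(Y-p[1])<.06)&(Z>ztop-.012)&(Z<ztop+.008)
        P=C[m]; 
        if len(P)<20: print(n,len(P)); continue
        rect(P,n+' base'); 
        A=np.c_[P[:,:2]-P[:,:2].mean(0),np.ones(len(P))]
        Q=P[abs(P[:,2]-np.median(P[:,2]))<.006]; A=np.c_[Q[:,:2]-Q[:,:2].mean(0),np.ones(len(Q))]
        s=np.linalg.lstsq(A,Q[:,2],rcond=None)[0]; print('slope',s.round(3))
    plan([(ch+[0,0,.112],Rm,3)])
E
python3 - <<'E'
from base import *
z=bot.observe()['position'][2]-.112+.014
base(z)
E
```

```text
side base 182 ctr [504.8 -53.8] size [73.1 46.7] ang 76.6 z med [143.2 152.3 156.9]
slope [-0.014 -0.014  0.153]
top base 85 ctr [500.8 -36.5] size [34.8 28. ] ang 77.0 z med [146.3 151.2 154.6]
slope [ 0.085 -0.09   0.151]
at [ 0.5063 -0.0573  0.2502] [-3.127 -0.009  1.326] f [-0.5  0.1 -5.4] w 0.031 t 17.5
3 [[1.5, 0.5, 23.3, -0.3, -0.2, -0.5], [1.5, 0.4, 23.3, -0.3, -0.2, -0.5], [1.6, 0.3, 23.3, -0.3, -0.2, -0.5]]
```

Call:
arm_command(targets=[[0, 0, 15, -0.4, -0.3, -0.7], [0, 0, 12, -0.4, -0.3, -0.7], [0, 0, 4, 0, 0, 0], [0, 0, 0, 0, 0, 0]])

```text
clock: 17.9
position: [0.507, -0.0557, 0.2194]
tool_rot: [3.139, 0.001, 1.354]
force: [-0.2, -0.2, -4.6]
grip_width: 0.0307
```

Run:
```python
from base import *
z=bot.observe()['position'][2]-.112+.014
base(z)
f=pickle.load(open('side.pkl','rb')); C=cloud(f); hsv=cv2.cvtColor(f['color'],cv2.COLOR_RGB2HSV)
gr=(hsv[...,1]>70)&(hsv[...,0]>40)&(hsv[...,0]<85)&(abs(C[...,0]-.508)<.07)&(abs(C[...,1]+.053)<.06)
k,l,st,ce=cv2.connectedComponentsWithStats(gr.astype(np.uint8)); print(st[1:,4],plane(f,ce[1:],.0690).round(4).tolist())
```

```text
side base 181 ctr [508.3 -54.6] size [76.  47.1] ang 78.9 z med [113.4 122.  127. ]
slope [ 0.003 -0.006  0.122]
top base 23 ctr [497.5 -21.3] size [21.1 11.5] ang 23.6 z med [113.7 121.6 123.5]
slope [0.032 0.185 0.121]
at [ 0.5073 -0.0557  0.22  ] [3.138e+00 1.000e-03 1.353e+00] f [-0.7 -0.  -3.7] w 0.031 t 18.0
3 [[1.1, 0.0, 13.2, 0.1, 0.0, 0.0], [1.1, 0.0, 13.2, 0.1, 0.0, 0.0], [1.1, 0.0, 13.2, 0.1, 0.0, 0.0]]
[ 1  2  1  1  1  1  1  1  1  1  1  1  2  1  1  2  2  1  1  1  1  1  1  1
  1  1  2  1  1  2  1  2  1  2  4  1  2  1  3  1  1  1  3 12  1  1  1  1
  3  1  1  1  1  1  2  1  2  1  1  1  6  1  1  1  1  1  1  1  1  1  1  1
  1  1  1  1  1  1  1  1  1  1  2  1  1  1  2  2  1  1  1  1  1  1  1  1
  1  1  1  3  1  1  2  1  2  2  1  1  1  1  1  2  1  1  1  2  1  1  1  3
  3  1  1  1  2  1  1  6  7  9  9] [[0.6686, -1.4008, 0.069], [0.7284, -1.3305, 0.069], [0.7346, -1.3073, 0.069], [0.6921, -1.3211, 0.069], [0.6656, -1.3299, 0.069], [0.6496, -1.3352, 0.069], [0.755, -1.2729, 0.069], [0.7023, -1.2899, 0.069], [0.6549, -1.2781, 0.069], [0.7896, -1.2077, 0.069], [0.7792, -1.2109, 0.06
[... 2399 characters left out ...]
, [0.552, -0.4173, 0.069], [0.6099, -0.3848, 0.069], [0.6012, -0.391, 0.069], [0.5783, -0.3983, 0.069], [0.5597, -0.3899, 0.069], [0.5733, -0.3786, 0.069], [0.5871, -0.3533, 0.069], [0.5499, -0.3343, 0.069], [0.5751, -0.323, 0.069], [0.5702, -0.3045, 0.069], [0.5518, -0.3103, 0.069], [0.5434, -0.3163, 0.069], [0.5508, -0.2909, 0.069], [0.5752, -0.2639, 0.069], [0.5644, -0.2673, 0.069], [0.5781, -0.2503, 0.069], [0.5375, -0.2694, 0.069], [0.5438, -0.2485, 0.069], [0.5316, -0.2461, 0.069], [0.5607, -0.2245, 0.069], [0.5283, -0.2255, 0.069], [0.5562, -0.2076, 0.069], [0.5336, -0.2086, 0.069], [0.5494, -0.0753, 0.069], [0.5515, -0.0537, 0.069], [0.4661, -0.0566, 0.069], [0.4711, -0.0345, 0.069]]
```

Call:
arm_command(targets=[[1.5, 0, 2, 0, 0, 0], [0, 0, 0, 0, 0, 0]])

```text
clock: 18.2
position: [0.508, -0.0542, 0.2186]
tool_rot: [3.137, 0.0, 1.353]
force: [0.3, 0.0, -4.4]
grip_width: 0.0314
```

Run:
```python
from base import *
o=bot.observe(); p=o['position']; print(p)
f=grab('side'); C=cloud(f); hsv=cv2.cvtColor(f['color'],cv2.COLOR_RGB2HSV)
u=np.array([np.cos(yawm),np.sin(yawm)]); v=np.array([u[1],-u[0]])
zt=p[2]-.098
m=(f['depth']>0)&(abs(C[...,2]-zt)<.004)&(abs(C[...,0]-p[0])<.06)&(abs(C[...,1]-p[1])<.06)
P=C[m]; a=(P[:,:2]-p[:2])@u; b=(P[:,:2]-p[:2])@v
print(len(P),'along y',np.percentile(a,[0,3,50,97,100]).round(4),'x',np.percentile(b,[0,3,50,97,100]).round(4))
print('by bin ends', [(round(c,3),np.round([a[abs(b-c)<.004].min(),a[abs(b-c)<.004].max()],4).tolist()) for c in(-.016,-.008,.008,.016) if (abs(b-c)<.004).sum()>3])
gr=(hsv[...,1]>70)&(hsv[...,0]>40)&(hsv[...,0]<85)&(abs(C[...,0]-.508)<.07)&(abs(C[...,1]+.053)<.06)&(f['depth']>0)
G=np.argwhere(gr)[:,::-1]; 
# channel line from dark pixels at the mouth plane & mould top y extents, same view
W=plane(f,G,.069); aa=(W[:,:2]-p[:2])@u; bb=(W[:,:2]-p[:2])@v
k,l,st,ce=cv2.connectedComponentsWithStats(gr.astype(np.uint8)); ce=ce[1:][st[1:,4]>3]; W=plane(f,ce,.069)
print('dabs rel tcp a',((W[:,:2]-p[:2])@u).round(4),'b',((W[:,:2]-p[:2])@v).round(4))
t=(f['depth']>0)&(abs(C[...,2]-.069)<.005)&(abs(C[...,0]-.5)<.09)&(abs(C[...,1]+.085)<.1)
a=(C[t][:,:2]-p[:2])@u; print('mould y extent rel',np.percentile(a,[0,1,99,100]).round(4),'-> chan',(a.max()-.041).round(4))
```

```text
[ 0.50803415 -0.05416382  0.2186116 ]
129 along y [-0.0336 -0.0314  0.0139  0.0363  0.038 ] x [-0.0222 -0.0213 -0.0072  0.0213  0.0234]
by bin ends [(-0.016, [-0.0331, 0.0351]), (-0.008, [-0.0321, 0.0376]), (0.008, [-0.0336, 0.0373]), (0.016, [0.002, 0.038])]
dabs rel tcp a [-0.9694 -0.9905 -0.911  -0.8889 -0.5368 -0.1736 -0.0108  0.0099 -0.0115
  0.0101] b [ 0.3955  0.3484  0.3963  0.3089  0.3008  0.1035  0.0465  0.0423 -0.0404
 -0.0411]
mould y extent rel [-0.1108 -0.1075  0.0442  0.0465] -> chan 0.0055
```

Camera estimates of the cross-channel offset straddle zero (±2 mm), so I probe by touch. Land contact would come at TCP z ≈ 0.2085; below that means the probe is in the channel.

Call:
arm_command(targets=[[0, 0, 6, 0, 0, 0], [0, 0, 4, 0, 0, 0], [0, 0, 2, 0, 0, 0], [0, 0, 1.5, 0, 0, 0], [0, 0, 0, 0, 0, 0]])

```text
clock: 18.75
position: [0.5082, -0.0545, 0.204]
tool_rot: [3.137, 0.0, 1.353]
force: [-0.4, -1.0, -4.7]
grip_width: 0.0309
```

Call:
arm_command(targets=[[0, 0, 2, 0, 0, 0], [0, 0, 2, 0, 0, 0], [0, 0, 0.5, 0, 0, 0]])

```text
clock: 19.05
position: [0.5083, -0.0545, 0.1993]
tool_rot: [3.137, 0.0, 1.352]
force: [0.3, -0.4, -4.5]
grip_width: 0.0309
```

Call:
arm_command(targets=[[0, 0, 2, 0, 0, 0], [0, 0, 2, 0, 0, 0], [0, 0, 1, 0, 0, 0]])

```text
clock: 19.35
position: [0.509, -0.0544, 0.1955]
tool_rot: [3.135, 0.001, 1.352]
force: [-4.3, -0.1, 8.9]
grip_width: 0.0309
```

Call:
arm_command(targets=[[0, 0, 2, 0, 0, 0], [0, 0, 2, 0, 0, 0], [0, 0, 1, 0, 0, 0]])

```text
clock: 19.65
position: [0.5091, -0.0544, 0.1919]
tool_rot: [3.134, 0.002, 1.352]
force: [-3.2, 0.8, 10.1]
grip_width: 0.0309
```

Call:
arm_command(targets=[[0, 0, 2, 0, 0, 0], [0, 0, 2, 0, 0, 0], [0, 0, 1, 0, 0, 0]])

```text
clock: 19.95
position: [0.509, -0.0542, 0.1882]
tool_rot: [3.134, 0.004, 1.352]
force: [-4.0, -0.6, 10.2]
grip_width: 0.0312
```

Call:
arm_command(targets=[[0, 0, 2, 0, 0, 0], [0, 0, 1.5, 0, 0, 0], [0, 0, 1, 0, 0, 0]])

```text
clock: 20.25
position: [0.509, -0.0541, 0.185]
tool_rot: [3.133, 0.005, 1.351]
force: [-4.0, 0.4, 9.4]
grip_width: 0.0311
```

Call:
arm_command(targets=[[0, 0, 2, 0.2, 0.2, 0], [0, 0, 1.5, 0.2, 0.2, 0], [0, 0, 1, 0, 0, 0]])

```text
clock: 20.55
position: [0.5094, -0.0547, 0.182]
tool_rot: [3.139, 0.0, 1.351]
force: [-4.3, 0.2, 10.2]
grip_width: 0.0311
```

Call:
arm_command(targets=[[0, 0, 2, 0, 0, 0], [0, 0, 1, 0, 0, 0], [0, 0, 0.5, 0, 0, 0]])

```text
clock: 20.85
position: [0.5095, -0.0547, 0.1803]
tool_rot: [3.138, 0.002, 1.35]
force: [-4.6, 1.0, 10.7]
grip_width: 0.0308
```

Call:
arm_command(targets=[[0, 0, 1.5, 0.1, 0.1, 0], [0, 0, 1, 0, 0, 0], [0, 0, 0.5, 0, 0, 0]])

```text
clock: 21.15
position: [0.5096, -0.0547, 0.1804]
tool_rot: [3.138, 0.002, 1.35]
force: [-4.5, 1.4, 4.0]
grip_width: 0.0312
```

Call:
arm_command(targets=[[0, 0, 1.5, 0, 0, 0], [0, 0, 1, 0, 0, 0], [0, 0, 0.5, 0, 0, 0]])

```text
clock: 21.45
position: [0.5096, -0.0544, 0.1804]
tool_rot: [3.137, 0.005, 1.35]
force: [-5.0, 0.4, 4.8]
grip_width: 0.0307
```

Call:
arm_command(targets=[[0, 0, 3, 0, 0.2, 0], [0, 0, 3, 0, 0, 0]])

```text
clock: 21.65
position: [0.5119, -0.0556, 0.1797]
tool_rot: [3.13, 0.005, 1.349]
force: [-17.4, -1.9, 69.8]
grip_width: 0.0309
```

Call:
arm_command(targets=[[0, 0, 0, 0, 0, 0], [0, 0, 0, 0, 0, 0]])

```text
clock: 21.85
position: [0.5128, -0.0557, 0.1813]
tool_rot: [3.127, 0.006, 1.348]
force: [-1.3, 0.3, -3.8]
grip_width: 0.0311
```

```bash
cat > chk.py <<'E'
from base import *
def chk(p=np.array([.508,-.0545])):
    u=np.array([np.cos(yawm),np.sin(yawm)]); v=np.array([u[1],-u[0]])
    for n in('side','top'):
        f=grab(n); C=cloud(f); r=(C[...,:2]-p); a=r@u;b=r@v;Z=C[...,2]; ok=f['depth']>0
        m=ok&(abs(a)<.036)&(abs(b)<.023)&(Z>.074)&(Z<.092)&~((abs(a)<.017)&(abs(b)<.017)); M=ok&(a<-.045)&(a>-.108)&(abs(a+.068)>.01)&(abs(b)<.045)&(Z>.06)&(Z<.076)
        P=C[m]
        if len(P)>30:
            g=abs(P[:,2]-np.median(P[:,2]))<.006; s=np.linalg.lstsq(np.c_[a[m],b[m],np.ones(m.sum())][g],P[g,2],rcond=None)[0]
            rect(P,n+' base'); print(n,'slopes y,x',s.round(3),'mould',np.median(Z[M]).round(4))
if __name__=='__main__':
    chk(); plan([(ch+[0,0,.112],Rm,1)])
E
python3 chk.py
```

```text
side base 109 ctr [509.  -53.7] size [69.7 41.1] ang 75.7 z med [75.5 84.9 88.3]
side slopes y,x [ 0.009 -0.007  0.085] mould 0.0698
at [ 0.5128 -0.0556  0.181 ] [3.127 0.005 1.349] f [ 0.  -0.3  2.9] w 0.031 t 21.95
1 [[2.0, -5.4, 0.4, 0.8, 0.3, -0.1]]
```

Base top is 15 mm above the mould face (14 nominal) with slopes of about 0.01, so it is seated. Releasing and backing off.

Call:
arm_command(targets=[[0, 0, 1, 0, 0, 0], [0, 0, 0.5, 0, 0, 0], [0, 0, 0, 0, 0, 0], [0, 0, -15, 0, 0, 0], [0, 0, -40, 0, 0, 0], [0, 0, -45, 0, 0, 0], [0, 0, -40, 0, 0, 0], [0, 0, -10, 0, 0, 0]], grip=80)

```text
clock: 22.75
position: [0.5097, -0.0527, 0.3366]
tool_rot: [3.131, 0.003, 1.352]
force: [-0.1, -1.4, -0.7]
grip_width: 0.0682
```

```bash
python3 chk.py
python3 - <<'E'
from h import *
f=pickle.load(open('side.pkl','rb')); save(f,'p9',(280,110,370,220),5)
E
```

```text
side base 98 ctr [509.4 -55. ] size [71.2 40.9] ang 75.7 z med [76.7 84.2 88.3]
side slopes y,x [ 0.008 -0.017  0.084] mould 0.0693
top base 77 ctr [508.6 -27.4] size [46.2 24.5] ang 21.8 z med [79.  84.  86.9]
top slopes y,x [ 0.016 -0.09   0.083] mould nan
at [ 0.5094 -0.0531  0.3342] [3.133e+00 3.000e-03 1.351e+00] f [-0.1  0.4 -1.2] w 0.0682 t 22.85
1 [[0.8, -2.8, 153.7, 0.5, 0.2, 0.0]]
  return _methods._mean(a, axis=axis, dtype=dtype,
  ret = ret.dtype.type(ret / rcount)
```

View pics/p9.png

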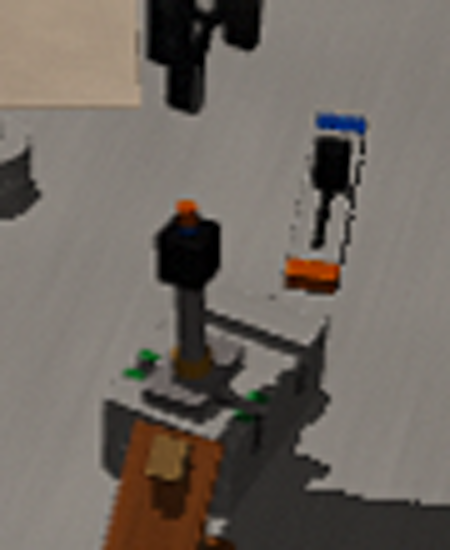

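Stem: orange (187,208) with dark blue (188,231) below it above the cap, so blue, shallow. I check that by colour numbers and the stem's position before the second push.

Run:
```python
from rest import *
f=pickle.load(open('side.pkl','rb')); hsv=cv2.cvtColor(f['color'],cv2.COLOR_RGB2HSV)
for v in range(148,166): print(v,[tuple(int(x) for x in hsv[v,u]) for u in (315,317,319)])
h,s,val=[hsv[148:165,310:326,i] for i in range(3)]
m=(h<15)&(s>150); y,x=np.nonzero(m); print(len(x),x.mean()+310,y.min()+148,y.max()+148)
print(plane(f,[(x.mean()+310,y.min()+148+1.5)],.2205), dep(f,[(x.mean()+310,y.mean()+148)]))
Rz=Rm
plan([((.5105,-.0556,.2),Rm,4)])
```

```text
148 [(17, 17, 132), (21, 19, 135), (18, 19, 136)]
149 [(17, 17, 133), (17, 13, 135), (19, 15, 137)]
150 [(11, 125, 145), (13, 242, 158), (10, 52, 142)]
151 [(8, 165, 155), (10, 255, 164), (12, 132, 151)]
152 [(11, 98, 104), (10, 255, 106), (10, 43, 89)]
153 [(8, 191, 24), (10, 255, 57), (9, 141, 38)]
154 [(9, 244, 24), (11, 255, 60), (12, 255, 28)]
155 [(120, 139, 11), (167, 64, 28), (135, 109, 14)]
156 [(112, 148, 19), (110, 238, 45), (114, 220, 22)]
157 [(160, 70, 11), (107, 149, 12), (0, 32, 8)]
158 [(90, 28, 9), (165, 39, 13), (30, 77, 10)]
159 [(0, 255, 1), (80, 85, 9), (150, 39, 13)]
160 [(150, 102, 5), (130, 153, 5), (150, 64, 4)]
161 [(60, 64, 4), (30, 85, 6), (150, 85, 3)]
162 [(150, 255, 1), (110, 153, 5), (165, 85, 6)]
163 [(70, 109, 7), (0, 0, 4), (30, 64, 4)]
164 [(60, 128, 2), (60, 170, 3), (0, 0, 4)]
165 [(30, 255, 1), (60, 36, 7), (150, 64, 4)]
24 317.25 150 161
[[ 0.52068335 -0.05516531  0.2205    ]] [[ 0.52017385 -0.05465072  0.21161688]]
at [ 0.5094 -0.0531  0.3342] [3.133e+00 3.000e-03 1.351e+00] f [-0.1  0.4 -1.2] w 0.0682 t 22.85
4 [[-0.4, 0.1, 33.6, 0.1, 0.0, 0.0], [-0.5, 0.2, 33.6, 0.1, 0.0, 0.0], [-0.5, 0.3, 33.6, 0.1, 0.0, 0.0], [-0.5, 0.3, 33.6, 0.1, 0.0, 0.0]]
```

Blue shows (hue ~110, saturation 238), so shallow. The stem top sits about 10 mm to +x of the base centre, so the gauge leans about the finger line. I do the second push with the fingers straddling the stem (21 mm apart), biased to the raised −x side.

Call:
arm_command(targets=[[-1.5, 1, 30, 0.2, 0.1, 0], [0, 0, 30, 0.2, 0, 0], [0, 0, 25, 0, 0, 0], [0, 0, 10, 0, 0, 0], [0, 0, 0, 0, 0, 0]], grip=25)

```text
clock: 23.35
position: [0.5087, -0.0551, 0.2342]
tool_rot: [-3.14, 0.002, 1.352]
force: [-0.4, 0.3, 0.3]
grip_width: 0.0213
```

Run:
```python
from rest import *
plan([((.5104,-.0549,.22),Rm,2)])
```

```text
at [ 0.5087 -0.0551  0.2342] [-3.140e+00  2.000e-03  1.352e+00] f [-0.4  0.3  0.3] w 0.0213 t 23.35
2 [[0.3, 0.8, 7.1, 0.0, 0.0, 0.0], [0.3, 0.8, 7.1, 0.0, 0.0, 0.0]]
```

Call:
arm_command(targets=[[0.5, 1, 5, 0, 0, 0], [0, 0.5, 5, 0, 0, 0], [0, 0, 2, 0, 0, 0], [0, 0, 1.5, 0, 0, 0], [0, 0, 1, 0, 0, 0]])

```text
clock: 23.85
position: [0.5115, -0.0548, 0.221]
tool_rot: [3.14, 0.001, 1.352]
force: [-0.3, 0.4, -0.0]
grip_width: 0.0214
```

Call:
arm_command(targets=[[0, -0.5, 2, 0, 0, 0], [0, -0.5, 2, 0, 0, 0], [0, 0, 1.5, 0, 0, 0]])

```text
clock: 24.15
position: [0.5117, -0.0545, 0.2175]
tool_rot: [3.136, 0.002, 1.352]
force: [-7.3, -2.1, 43.0]
grip_width: 0.0213
```

Call:
arm_command(targets=[[0, 0, 2, 0, 0, 0], [0, 0, 1.5, 0, 0, 0]])

```text
clock: 24.35
position: [0.5141, -0.0547, 0.2181]
tool_rot: [3.129, 0.003, 1.351]
force: [-5.2, -2.4, 29.5]
grip_width: 0.0215
```

Call:
arm_command(targets=[[0, 0, 0, 0, 0, 0], [0, 0, -10, 0, 0, 0], [0, 0, -40, 0, 0, 0], [0, 0, -40, 0, 0, 0], [0, 0, -20, 0, 0, 0]])

```text
clock: 24.85
position: [0.5117, -0.0535, 0.332]
tool_rot: [3.132, 0.003, 1.352]
force: [-0.1, -0.9, -0.5]
grip_width: 0.0215
```

```bash
cat > stem.py <<'E'
from rest import *
from m import rect
u=np.array([np.cos(yawm),np.sin(yawm)]); v=np.array([u[1],-u[0]])
f=grab('side'); C=cloud(f); ok=f['depth']>0; Z=C[...,2]; hsv=cv2.cvtColor(f['color'],cv2.COLOR_RGB2HSV)
near=ok&(abs(C[...,0]-.512)<.04)&(abs(C[...,1]+.055)<.05)
def show(n,P):
    if len(P): print(n,len(P),'u',np.percentile(P[:,:2]@u,[4,50,96]).round(4),'b',np.percentile(P[:,:2]@v,[4,50,96]).round(4),'z',np.percentile(P[:,2],[4,50,96]).round(4))
show('stem',C[near&(hsv[...,0]<15)&(hsv[...,1]>150)&(Z>.195)])
show('cap top',C[near&(Z>.193)&(Z<.206)])
for a,b in((.105,.12),(.12,.135),(.135,.15),(.15,.16)): show('barrel',C[near&(Z>a)&(Z<b)])
show('basetop',C[near&(Z>.078)&(Z<.090)])
o=bot.observe(); print(o['position'],o['clock'])
E
python3 stem.py
```

```text
stem 24 u [0.0435 0.0573 0.0685] b [0.5    0.5223 0.53  ] z [0.199  0.2169 0.3733]
cap top 71 u [0.0434 0.0637 0.0756] b [0.5084 0.5205 0.5382] z [0.1935 0.2    0.2054]
barrel 20 u [0.0578 0.0649 0.069 ] b [0.506  0.5122 0.5215] z [0.1059 0.1134 0.1198]
barrel 21 u [0.053  0.0645 0.0687] b [0.5068 0.5122 0.5232] z [0.1214 0.1271 0.1341]
barrel 23 u [0.0578 0.0627 0.0684] b [0.5083 0.5136 0.5267] z [0.1357 0.1426 0.1492]
barrel 11 u [0.0597 0.066  0.0693] b [0.5117 0.5147 0.5262] z [0.1506 0.1536 0.1593]
basetop 149 u [0.0257 0.0709 0.0942] b [0.4898 0.5038 0.5318] z [0.0795 0.0855 0.0894]
[ 0.51241443 -0.05335226  0.3341793 ] 24.9
```

Numbers still suggest a lean toward +x. I move the arm aside for clear views from both cameras.

Call:
arm_command(targets=[[-40, 0, 0, 0, 0, 0], [-45, 0, 0, 0, 0, 0], [-45, 0, 0, 0, 0, 0], [-45, 0, 0, 0, 0, 0], [-20, 0, 0, 0, 0, 0]])

```text
clock: 25.4
position: [0.4699, -0.2463, 0.3384]
tool_rot: [3.124, 0.002, 1.36]
force: [1.5, 0.9, -0.6]
grip_width: 0.0212
```

```bash
python3 stem.py
python3 - <<'E'
from stem import *
t=grab('top'); 
a=cv2.resize(f['color'][140:215,295:355,::-1],None,fx=6,fy=6,interpolation=cv2.INTER_CUBIC); b=cv2.resize(t['color'][195:270,300:360,::-1],None,fx=6,fy=6,interpolation=cv2.INTER_CUBIC)
# overlay true-vertical axis from base centre as thin line
base=u*.0577+v*.5108
for im,ff,o in((a,f,(295,140)),(b,t,(300,195))):
    q=(proj(ff,[[*base,.0695],[*base,.2205]])-o+.5)*6
    cv2.line(im,tuple(int(x) for x in q[0]),tuple(int(x) for x in q[1]),(0,255,255),1)
cv2.imwrite('pics/p10.png',np.hstack([a,b]))
E
```

```text
stem 19 u [0.0482 0.0592 0.065 ] b [0.5158 0.5236 0.5323] z [0.201  0.2162 0.2228]
cap top 74 u [0.0449 0.0635 0.0754] b [0.5075 0.5195 0.5388] z [0.1934 0.2002 0.2043]
barrel 21 u [0.0563 0.0649 0.0687] b [0.5052 0.5111 0.5203] z [0.1062 0.1122 0.1196]
barrel 21 u [0.0534 0.0631 0.0676] b [0.5069 0.5099 0.521 ] z [0.1208 0.1274 0.1327]
barrel 22 u [0.0572 0.0645 0.0697] b [0.5095 0.5151 0.5262] z [0.1354 0.143  0.1495]
barrel 12 u [0.0596 0.0662 0.0681] b [0.5104 0.5166 0.5267] z [0.1502 0.1538 0.1579]
basetop 150 u [0.0253 0.0723 0.0939] b [0.4898 0.5051 0.5328] z [0.0786 0.0848 0.0888]
[ 0.46943981 -0.24831222  0.33823137] 25.45
stem 22 u [0.0498 0.0607 0.0746] b [0.5087 0.5241 0.5306] z [0.1986 0.2143 0.2204]
cap top 75 u [0.0454 0.0638 0.0751] b [0.5082 0.5196 0.5379] z [0.1938 0.2001 0.2047]
barrel 20 u [0.0582 0.065  0.0696] b [0.5049 0.5105 0.5216] z [0.1077 0.1125 0.1193]
barrel 23 u [0.0544 0.0642 0.0694] b [0.5066 0.5116 0.5199] z [0.121  0.1272 0.1337]
barrel 20 u [0.0561 0.0647 0.0699] b [0.5084 0.5144 0.5272] z [0.1362 0.1416 0.1494]
barrel 13 u [0.0595 0.0661 0.0684] b [0.5106 0.5173 0.5261] z [0.1503 0.1541 0.1591]
basetop 145 u [0.0261 0.071  0.093 ] b [0.49   0.5045 0.5325] z [0.0792 0.0852 0.089 ]
[ 0.47022366 -0.24563151  0.33823877] 25.5
```

View pics/p10.png

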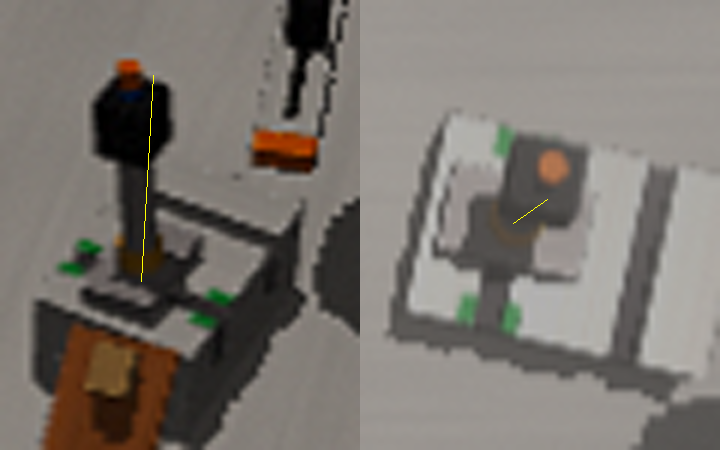

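The picture shows it plainly. In both views the stem (side (128,65), top (552,166)) stands about 13 mm to +x of true vertical, so the gauge leans about 0.08 rad and is not flat. I will re-grip the cap with the jaws turned 90° (along the channel), so that flat pads square it upright, then press.

```bash
cat >> rest.py <<'E'
Rx=Rn.from_euler('xyz',(np.pi,0,yawm-np.pi/2)); gc=np.array([.5113,-.0551])
E
python3 - <<'E'
from rest import *
plan([((*gc,.27),Rx,12),((*gc,.1805),Rx,4)])
E
```

```text
at [ 0.4709 -0.2435  0.3384] [3.124e+00 1.000e-03 1.362e+00] f [ 0.8 -0.  -0.3] w 0.0216 t 25.55
12 [[16.1, -0.1, 5.7, 0.1, -0.1, 7.6], [15.9, -2.2, 5.7, 0.1, -0.1, 7.6], [15.5, -4.2, 5.7, 0.1, -0.1, 7.6], [14.8, -6.2, 5.6, 0.1, -0.1, 7.6], [13.9, -8.1, 5.6, 0.1, -0.1, 7.6], [12.7, -9.9, 5.6, 0.1, -0.1, 7.6], [11.3, -11.4, 5.6, 0.1, -0.1, 7.6], [9.7, -12.8, 5.6, 0.1, -0.1, 7.6], [7.9, -14.0, 5.6, 0.1, -0.1, 7.6], [6.0, -14.9, 5.7, 0.1, -0.1, 7.6], [4.0, -15.5, 5.7, 0.1, -0.1, 7.6], [2.0, -15.9, 5.7, 0.1, -0.1, 7.6]]
4 [[0.0, 0.0, 22.4, 0.0, 0.0, 0.0], [0.0, 0.0, 22.4, 0.0, 0.0, 0.0], [0.0, 0.0, 22.4, 0.0, 0.0, 0.0], [0.0, 0.0, 22.4, 0.0, 0.0, 0.0]]
```

Call:
arm_command(targets=[[16, 0, 3, 0, 0, 7.6], [16, -2, 4, 0, 0, 7.6], [15.5, -4, 5, 0, 0, 7.6], [15, -6, 5, 0, 0, 7.6], [14, -8, 5, 0.2, 0, 7.6], [13, -10, 5, 0.2, 0, 7.6], [11.5, -11.5, 5, 0.2, 0, 7.6], [9.5, -13, 5, 0.2, 0, 7.6]], grip=100)

```text
clock: 26.35
position: [0.5023, -0.1043, 0.3025]
tool_rot: [-3.134, -0.014, 0.271]
force: [0.3, -0.3, 0.6]
grip_width: 0.0855
```

Call:
arm_command(targets=[[8, -14, 5, 0, 0, 7.6], [6, -15, 5, 0, 0, 7.6], [4, -15.5, 5, 0, 0, 7.6], [2, -16, 5, 0, 0, 7.6], [0, 0, 0, 0, 0, 0], [0, 0, 0, 0, 0, 0]])

```text
clock: 26.95
position: [0.5184, -0.0282, 0.2836]
tool_rot: [-3.125, -0.007, -0.27]
force: [0.5, -1.2, -0.1]
grip_width: 0.0854
```

Run:
```python
from rest import *
plan([((*gc,.22),Rx,3),((*gc,.1805),Rx,3)])
```

```text
at [ 0.5184 -0.0282  0.2836] [-3.125 -0.007 -0.27 ] f [ 0.5 -1.2 -0.1] w 0.0854 t 26.95
3 [[0.0, 9.6, 21.0, -0.3, -0.1, -1.0], [-0.2, 9.5, 21.1, -0.3, -0.1, -1.0], [-0.3, 9.4, 21.1, -0.3, -0.1, -1.0]]
3 [[0.0, 0.0, 13.2, 0.0, 0.0, 0.0], [0.0, 0.0, 13.2, 0.0, 0.0, 0.0], [0.0, 0.0, 13.2, 0.0, 0.0, 0.0]]
```

Call:
arm_command(targets=[[0, 9.5, 20, -0.3, -0.1, -1], [0, 9.5, 20, -0.3, -0.1, -1], [0, 9.5, 15, -0.3, -0.1, -1], [0, 0, 0, 0, 0, 0], [0, 0, 0, 0, 0, 0]])

```text
clock: 27.45
position: [0.5117, -0.0561, 0.2289]
tool_rot: [-3.141, -0.005, -0.202]
force: [-0.4, 0.9, 1.2]
grip_width: 0.085
```

Run:
```python
from rest import *
plan([((*gc,.1805),Rx,4)])
```

```text
at [ 0.5117 -0.0561  0.2289] [-3.141 -0.005 -0.202] f [-0.4  0.9  1.2] w 0.085 t 27.45
4 [[-0.2, -0.2, 12.1, 0.0, -0.1, 0.3], [-0.2, -0.2, 12.1, 0.0, -0.1, 0.3], [-0.2, -0.2, 12.1, 0.0, -0.1, 0.3], [-0.2, -0.2, 12.1, 0.0, -0.1, 0.3]]
```

Call:
arm_command(targets=[[0, 0, 12, 0, -0.1, 0.3], [0, 0, 12, 0, -0.1, 0.3], [0, 0, 11, 0, -0.1, 0.3], [0, 0, 6, 0, 0, 0.3], [0, 0, 1, 0, 0, 0], [0, 0, 0, 0, 0, 0]])

```text
clock: 28.05
position: [0.5126, -0.055, 0.1848]
tool_rot: [-3.14, -0.001, -0.223]
force: [-0.8, 0.1, -0.4]
grip_width: 0.0853
```

Run:
```python
from rest import *
plan([((*gc,.1805),Rx,1)])
```

```text
at [ 0.5126 -0.055   0.1848] [-3.14e+00 -1.00e-03 -2.23e-01] f [-0.8  0.1 -0.4] w 0.0853 t 28.05
1 [[-1.3, 0.4, 4.3, -0.1, -0.1, -0.2]]
```

Call:
arm_command(targets=[[-1, 0, 2, 0, 0, 0], [0, 0, 0, 0, 0, 0], [0, 0, 0, 0, 0, 0], [0, 0, 0, 0, 0, 0], [0, 0, 0, 0, 0, 0], [0, 0, 0, 0, 0, 0]], grip=0, grip_force=40)

```text
clock: 28.65
position: [0.5122, -0.0547, 0.1836]
tool_rot: [-3.139, -0.003, -0.223]
force: [0.6, 0.1, -2.1]
grip_width: 0.0317
```

```bash
python3 stem.py
python3 - <<'E'
from rest import *
plan([((*gc,.1805),Rx,1)])
E
```

```text
stem 23 u [0.0469 0.0614 0.0757] b [0.4933 0.509  0.5178] z [0.2023 0.2189 0.2507]
cap top 87 u [0.0488 0.0666 0.0756] b [0.484  0.5097 0.5342] z [0.1943 0.2014 0.2046]
barrel 15 u [0.0578 0.0639 0.0691] b [0.5014 0.5052 0.5178] z [0.1068 0.1133 0.1178]
barrel 23 u [0.0575 0.065  0.0703] b [0.5022 0.5072 0.5173] z [0.1203 0.1257 0.1341]
barrel 21 u [0.059  0.0657 0.0699] b [0.5031 0.5103 0.5206] z [0.1361 0.1427 0.148 ]
barrel 9 u [0.0623 0.0653 0.0687] b [0.5019 0.5079 0.5182] z [0.1509 0.1536 0.1575]
basetop 147 u [0.0282 0.0728 0.094 ] b [0.4893 0.5049 0.5319] z [0.0795 0.085  0.0889]
[ 0.5121851  -0.05474126  0.18360835] 28.7
at [ 0.5122 -0.0547  0.1836] [-3.139e+00 -3.000e-03 -2.230e-01] f [ 0.9 -0.3 -2. ] w 0.0312 t 28.7
1 [[-0.8, 0.6, 3.1, -0.1, -0.2, -0.2]]
```

Now upright: stem, barrel and base centres all lie at 0.509–0.511. Press gently.

Call:
arm_command(targets=[[0, 0, 1.5, 0, 0, 0], [0, 0, 1.5, 0, 0, 0]])

```text
clock: 28.9
position: [0.5125, -0.0548, 0.1815]
tool_rot: [-3.14, -0.004, -0.223]
force: [-10.1, -5.0, 39.4]
grip_width: 0.0314
```

Call:
arm_command(targets=[[0, 0, 1.5, 0, 0, 0], [0, 0, 1.5, 0, 0, 0]])

```text
clock: 29.1
position: [0.5126, -0.0551, 0.1814]
tool_rot: [3.142, -0.005, -0.224]
force: [-13.4, 0.1, 39.6]
grip_width: 0.0314
```

Call:
arm_command(targets=[[0, 0, 0, 0, 0, 0], [0, 0, 0.5, 0, 0, 0]])

```text
clock: 29.3
position: [0.5124, -0.0548, 0.1817]
tool_rot: [3.141, -0.006, -0.224]
force: [0.3, -0.1, 4.9]
grip_width: 0.0316
```

Call:
arm_command(targets=[[0, 0, 0.5, 0, 0, 0], [0, 0, 0, 0, 0, 0], [0, 0, 0, 0, 0, 0], [0, 0, -15, 0, 0, 0], [0, 0, -40, 0, 0, 0], [0, 0, -40, 0, 0, 0], [0, 0, -40, 0, 0, 0], [0, 0, 0, 0, 0, 0]], grip=80)

```text
clock: 30.1
position: [0.511, -0.0545, 0.3192]
tool_rot: [-3.141, -0.001, -0.223]
force: [1.1, 1.3, -0.1]
grip_width: 0.0685
```

```bash
cat >> stem.py <<'E'
def chkimg():
    base=u*.0577+v*.5107
    for n in('side','top'):
        g=grab(n); h=cv2.cvtColor(g['color'],cv2.COLOR_RGB2HSV); e=proj(g,[[*base,.2205]])[0]; x0,y0=int(e[0])-10,int(e[1])-10
        s=h[y0:y0+20,x0:x0+20]; m=(s[...,0]<15)&(s[...,1]>120)&(s[...,2]>50); yy,xx=np.nonzero(m)
        if len(xx): print(n,'stem px',(xx.mean()+x0).round(1),(yy.mean()+y0).round(1),len(xx),'expected top centre',e.round(1))
        else: print(n,'no stem seen')
chkimg()
E
python3 stem.py
python3 - <<'E'
from rest import *
plan([((*gc,.3),Rx,1)])
E
```

```text
stem 26 u [0.0483 0.0629 0.0927] b [0.4988 0.514  0.5306] z [0.2015 0.2159 0.4751]
cap top 74 u [0.0452 0.063  0.0748] b [0.4983 0.5105 0.5286] z [0.1946 0.2    0.2039]
barrel 19 u [0.0537 0.0642 0.0683] b [0.5032 0.5097 0.5157] z [0.1055 0.1131 0.1192]
barrel 20 u [0.0554 0.0647 0.0688] b [0.504  0.5073 0.5181] z [0.1214 0.1276 0.1339]
barrel 20 u [0.0592 0.0645 0.0691] b [0.502  0.5099 0.5185] z [0.1372 0.1413 0.1492]
barrel 10 u [0.0576 0.0643 0.0667] b [0.5047 0.5106 0.5193] z [0.1503 0.1518 0.1553]
basetop 145 u [0.0269 0.0702 0.0938] b [0.4898 0.5061 0.5335] z [0.0799 0.0837 0.0873]
[ 0.51019112 -0.054707    0.31690326] 30.15
side stem px 319.5 153.0 14 expected top centre [320.2 152.1]
top no stem seen
at [ 0.5091 -0.0548  0.3143] [ 3.141  0.006 -0.223] f [-0.6 -0.2 -0.2] w 0.0684 t 30.25
1 [[2.3, -0.2, 14.3, 0.0, 0.3, -0.2]]
```

Upright now: cap, barrel and base centres all within 2–3 mm. On to the tally: blue end.

```bash
cat > tal.py <<'E'
from rest import *
from m import rect
def tal():
    out=[]
    for n in('top','side'):
        f=grab(n);C=cloud(f);Z=C[...,2];h=cv2.cvtColor(f['color'],cv2.COLOR_RGB2HSV);ok=f['depth']>0
        T=ok&(C[...,0]<.53)&(C[...,0]>.42)&(C[...,1]<-.22)&(C[...,1]>-.5)
        r=[]
        for nm,mk in(('or',(h[...,0]<14)&(h[...,1]>150)),('bl',(h[...,0]>100)&(h[...,0]<125)&(h[...,1]>150))):
            m=T&mk&(Z<.03); P=C[m]; q=cv2.minAreaRect(P[:,:2].astype(np.float32)*1000); r.append(np.array(q[0])/1000); print(n,nm,len(P),np.round(q[0],1),np.round(q[1],1),q[2])
        d=r[0]-r[1]; yaw=np.degrees(np.arctan2(d[1],d[0])); print(' track y yaw',yaw.round(1),'len',np.linalg.norm(d).round(4))
        m=T&(Z>.047)&(Z<.06)&(h[...,2]<60); P=C[m]
        if len(P)>5:
            q=rect(P,n+' grip'); c=np.array(q[0])/1000; dd=d/np.linalg.norm(d); print('  grip from blue block',((c-r[1])@dd).round(4),'lateral',np.cross(dd,c-r[1]).round(4))
if __name__=='__main__': tal(); plan([((.479,-.3665,.2),(np.pi,0,-.2),10)])
E
python3 tal.py 2>/dev/null; python3 -c "
from stem import *" | tail -2
```

```text
top or 0 [0. 0.] [0. 0.] 0.0
top bl 0 [0. 0.] [0. 0.] 0.0
 track y yaw 0.0 len 0.0
side or 55 [ 469.1 -260.4] [39.4 24.2] 10.619818687438965
side bl 28 [ 487.9 -410.7] [96.5 38.2] 88.91117095947266
 track y yaw 97.1 len 0.1515
side grip 29 ctr [ 479.7 -367.9] size [26.  19.3] ang 1.7 z med [49.8 55.  58.7]
  grip from blue block 0.0435 lateral 0.0029
at [ 0.5089 -0.0547  0.3136] [ 3.141  0.007 -0.222] f [ 0.3  0.1 -0.9] w 0.0682 t 30.35
10 [[4.0, 31.1, 11.3, 0.0, 0.0, -0.1], [4.0, 31.1, 11.4, 0.0, 0.0, -0.1], [3.9, 31.1, 11.4, 0.0, 0.0, -0.1], [3.8, 31.1, 11.4, 0.0, 0.0, -0.1], [3.7, 31.1, 11.4, 0.0, 0.0, -0.1], [3.7, 31.1, 11.4, 0.0, 0.0, -0.1], [3.6, 31.1, 11.4, 0.0, 0.0, -0.1], [3.5, 31.1, 11.4, 0.0, 0.0, -0.1], [3.4, 31.1, 11.4, 0.0, 0.0, -0.1], [3.3, 31.1, 11.4, 0.0, 0.0, -0.1]]
side stem px 319.3 152.8 13 expected top centre [320.2 152.1]
top no stem seen
```

Call:
arm_command(targets=[[4, 31, 6, 0, 0, -2], [3, 31, 11, 0, 0, -2], [2, 31, 12, 0, 0, -2], [1, 31, 12, 0, 0, -2], [0, 31, 12, 0, 0, -2], [-1, 31, 12, 0, 0, -2], [-2, 31, 12, 0, 0, -2], [-3, 31, 12, 0, 0, -2]], grip=100)

```text
clock: 31.3
position: [0.4893, -0.3062, 0.219]
tool_rot: [-3.137, 0.008, 0.077]
force: [0.8, -1.1, 0.3]
grip_width: 0.0854
```

Run:
```python
from rest import *
plan([((.479,-.3665,.13),(np.pi,0,.105),4),((.479,-.3665,.044),(np.pi,0,.105),4)])
```

```text
at [ 0.4893 -0.3062  0.219 ] [-3.137  0.008  0.077] f [ 0.8 -1.1  0.3] w 0.0854 t 31.3
4 [[-3.5, 15.0, 22.2, -0.1, 0.1, -0.4], [-3.7, 14.9, 22.2, -0.1, 0.1, -0.4], [-3.8, 14.8, 22.2, -0.1, 0.1, -0.4], [-4.0, 14.8, 22.2, -0.1, 0.1, -0.4]]
4 [[0.0, 0.0, 21.5, 0.0, 0.0, 0.0], [0.0, 0.0, 21.5, 0.0, 0.0, 0.0], [0.0, 0.0, 21.5, 0.0, 0.0, 0.0], [0.0, 0.0, 21.5, 0.0, 0.0, 0.0]]
```

Call:
arm_command(targets=[[-3.5, 15, 20, 0, 0, -0.4], [-3.5, 15, 20, 0, 0, -0.4], [-4, 15, 20, 0, 0, -0.4], [-4, 15, 20, 0, 0, -0.4], [0, 0, 0, 0, 0, 0], [0, 0, 0, 0, 0, 0]])

```text
clock: 31.9
position: [0.4753, -0.3726, 0.1304]
tool_rot: [-3.132, 0.013, 0.102]
force: [-0.5, 0.4, 0.1]
grip_width: 0.0854
```

```bash
python3 - <<'E'
from tal import *
plan([((.479,-.3665,.044),(np.pi,0,.105),5)])
E
python3 -c "
from stem import *" | grep -v barrel
```

```text
at [ 0.4753 -0.3726  0.1304] [-3.132  0.013  0.102] f [-0.5  0.4  0.1] w 0.0854 t 31.9
5 [[1.1, -1.0, 17.3, -0.1, 0.1, 0.0], [1.0, -1.0, 17.3, -0.1, 0.1, 0.0], [1.0, -1.0, 17.3, -0.1, 0.1, 0.0], [1.0, -1.1, 17.3, -0.1, 0.1, 0.0], [0.9, -1.1, 17.3, -0.1, 0.1, 0.0]]
stem 19 u [0.0465 0.0596 0.0663] b [0.5098 0.5143 0.5201] z [0.2001 0.2167 0.22  ]
cap top 71 u [0.0432 0.064  0.0754] b [0.4985 0.5093 0.5289] z [0.1946 0.1993 0.2042]
basetop 149 u [0.0269 0.071  0.0939] b [0.4898 0.5042 0.5323] z [0.079  0.0836 0.0883]
[ 0.47505229 -0.3726973   0.13048093] 31.95
side stem px 319.5 152.6 14 expected top centre [320.2 152.1]
top stem px 331.0 226.5 16 expected top centre [330.8 227.7]
```

Before touching the tally (order matters), check the base plane's slope from both clear views.

Run:
```python
from rest import *
u=np.array([np.cos(yawm),np.sin(yawm)]); v=np.array([u[1],-u[0]]); p=u*.0577+v*.511
for n in('side','top'):
    R=[]
    for i in range(4):
        f=grab(n);C=cloud(f);r=C[...,:2]-p;a=r@u;b=r@v;Z=C[...,2]
        m=(f['depth']>0)&(abs(a)<.032)&(abs(b)<.018)&(abs(a)>.018)&(abs(Z-.0837)<.007)
        s=np.linalg.lstsq(np.c_[a[m],b[m],np.ones(m.sum())],Z[m],rcond=None)[0]
        q=(f['depth']>0)&(a<-.05)&(a>-.1)&(abs(a+.068)>.012)&(abs(b+.01)<.035)&(abs(Z-.069)<.008)
        s2=np.linalg.lstsq(np.c_[a[q],b[q],np.ones(q.sum())],Z[q],rcond=None)[0]
        R.append([*s,s2[0],s2[1],np.median(Z[q]),m.sum()])
    print(n,np.mean(R,0).round(4),'sd',np.std(R,0).round(4))
    # barrel+cap axis: b centre of cap front/back edges vs base edges in this view
```

```text
side [-1.45e-02  9.50e-03  8.39e-02  9.30e-03  7.40e-03  6.94e-02  4.55e+01] sd [1.2900e-02 5.8600e-02 2.0000e-04 6.4000e-03 2.1000e-03 3.0000e-04
 2.5981e+00]
top [-7.00e-03 -1.90e-03  8.22e-02  2.90e-03 -2.00e-04  6.76e-02  9.05e+01] sd [4.900e-03 1.240e-02 2.000e-04 9.200e-03 3.900e-03 2.000e-04 1.118e+00]
```

Base top stands 14.5–14.6 mm over the mould in both views, slope about 0 (±0.012): flat. Now the tally.

Call:
arm_command(targets=[[1, -1, 17, 0, 0.1, 0], [1, -1, 17, 0, 0.1, 0], [1, -1, 17, 0, 0.1, 0], [1, -1, 17, 0, 0, 0], [1, -1, 14, 0, 0, 0], [0, 0, 0, 0, 0, 0]])

```text
clock: 33.05
position: [0.4799, -0.3674, 0.0471]
tool_rot: [-3.135, 0.005, 0.102]
force: [0.0, 0.8, 0.5]
grip_width: 0.0855
```

Call:
arm_command(targets=[[0, 0, 0, 0, 0, 0], [0, 0, 0, 0, 0, 0], [0, 0, 0, 0, 0, 0], [0, 0, 0, 0, 0, 0], [0, 0, 0, 0, 0, 0]], grip=0, grip_force=25)

```text
clock: 33.55
position: [0.4802, -0.3682, 0.0494]
tool_rot: [-3.137, 0.004, 0.101]
force: [-1.6, -0.0, -6.9]
grip_width: 0.0271
```

Call:
arm_command(targets=[[0, 4, 0.5, 0, 0, 0], [0, 8, 0.3, 0, 0, 0], [0, 10, 0, 0, 0, 0], [0, 10, 0, 0, 0, 0], [0, 8, 0, 0, 0, 0], [0, 0, 0, 0, 0, 0]])

```text
clock: 34.15
position: [0.4843, -0.4119, 0.0494]
tool_rot: [-3.138, 0.004, 0.1]
force: [-1.5, -1.7, 2.9]
grip_width: 0.0273
```

Call:
arm_command(targets=[[0, 5, 0, 0, 0, 0], [0, 5, 0, 0, 0, 0], [0, 4, 0, 0, 0, 0], [0, 3, 0, 0, 0, 0], [0, 2, 0, 0, 0, 0]])

```text
clock: 34.65
position: [0.485, -0.4178, 0.0491]
tool_rot: [-3.117, 0.012, 0.107]
force: [-6.6, 9.0, 9.4]
grip_width: 0.0276
```

End stop felt after about 50 mm. Release, retreat and check.

Call:
arm_command(targets=[[0, 1, 0, 0, 0, 0], [0, 0, 0, 0, 0, 0], [0, 0, 0, 0, 0, 0], [0, 0, -20, 0, 0, 0], [0, 0, -40, 0, 0, 0], [0, 0, -45, 0, 0, 0], [0, 0, -45, 0, 0, 0], [0, 0, -40, 0, 0, 0]], grip=100)

```text
clock: 35.45
position: [0.4867, -0.4222, 0.2395]
tool_rot: [-3.111, 0.017, 0.109]
force: [0.9, -0.7, -0.4]
grip_width: 0.0856
```

Call:
arm_command(targets=[[0, 45, -10, 0, 0, 0], [0, 45, 0, 0, 0, 0], [0, 45, 0, 0, 0, 0], [0, 0, 0, 0, 0, 0], [0, 0, 0, 0, 0, 0]])

```text
clock: 35.95
position: [0.5045, -0.563, 0.2553]
tool_rot: [-3.122, 0.009, 0.11]
force: [-0.0, 0.5, 0.1]
grip_width: 0.0855
```

```bash
python3 tal.py 2>/dev/null; python3 stem.py 2>/dev/null | grep -v barrel
```

```text
top or 0 [0. 0.] [0. 0.] 0.0
top bl 0 [0. 0.] [0. 0.] 0.0
 track y yaw 0.0 len 0.0
top grip 6 ctr [ 482.7 -416.2] size [25.   7.6] ang 37.8 z med [48.1 51.4 54.3]
  grip from blue block nan lateral nan
side or 55 [ 464.6 -292.2] [94.1 37.1] 81.16189575195312
side bl 5 [ 488.1 -447.5] [36.2 10.6] 32.56686782836914
 track y yaw 98.6 len 0.1571
side grip 27 ctr [ 483.2 -414. ] size [26.1 21.1] ang 0.9 z med [47.8 54.8 58.7]
  grip from blue block 0.0338 lateral -0.0002
at [ 0.5041 -0.5626  0.2554] [-3.122  0.009  0.11 ] f [-0.3 -0.5  0.6] w 0.0854 t 36.05
10 [[-0.3, -19.7, 5.9, -0.1, 0.1, 1.8], [-0.9, -19.6, 5.9, -0.1, 0.1, 1.8], [-1.5, -19.6, 5.9, -0.1, 0.1, 1.8], [-2.1, -19.6, 5.8, -0.1, 0.1, 1.8], [-2.7, -19.5, 5.8, -0.1, 0.1, 1.8], [-3.4, -19.4, 5.7, -0.1, 0.1, 1.8], [-4.0, -19.3, 5.7, -0.1, 0.1, 1.8], [-4.6, -19.2, 5.7, -0.1, 0.1, 1.8], [-5.2, -19.1, 5.6, -0.1, 0.1, 1.8], [-5.8, -18.9, 5.6, -0.1, 0.1, 1.8]]
stem 19 u [0.0483 0.0592 0.0647] b [0.5074 0.5126 0.5193] z [0.2005 0.2146 0.2218]
cap top 68 u [0.0427 0.0634 0.0748] b [0.4991 0.5094 0.529 ] z [0.1935 0.1996 0.2038]
basetop 145 u [0.0254 0.0723 0.0935] b [0.49   0.5058 0.5318] z [0.0793 0.0836 0.0882]
[ 0.504344   -0.56206149  0.2557256 ] 36.1
side stem px 319.5 152.6 14 expected top centre [320.2 152.1]
top stem px 331.0 226.5 16 expected top centre [330.8 227.7]
```

Grip centre is now 33 mm from the blue block's centre, matching the expected (187−120)/2 = 33.5 mm for joint = 0. The gauge is unmoved. Handing in.

```bash
python3 -c "
from workcell import bot
print(bot.job_done()); print(bot.observe()['force'])"
```

```text
the job is handed in; nothing more can be done
None
the job is handed in; nothing more can be done
```

The job is handed in at about 36 s. The gauge is in place across the green-marked channel and the tally is at the blue end; no verdict was reported.

**What I did**
- I laid the gauge in the sloping rest and let go. Both camera views showed it lying properly in the rest.
- I then took it by the cap, stood it across the marked channel and pressed it down. The probe touched the channel floor roughly 11 mm below the mould's top by feel.
- The stem showed orange with blue below it, so the channel is the shallow one. I slid the tally about 50 mm to its blue end stop.

**Things that went wrong on the way**
- The first press peaked at about 70 N at the wrist, about 75 N on the gauge and close to the 80 N limit. It left the gauge leaning about 0.08 rad.
- A second push on the cap's top did not fix the lean. Re-gripping the cap with the jaws turned 90° and pressing at about 40 N did, before I touched the tally.

**Last checks**
- **Flatness:** before I touched the tally, the base top stood 14.5–14.6 mm above the mould in both views (14 nominal), with a slope of about 0 ± 0.012. The stem then and at the end was within 1–3 mm of true vertical, about 0.01–0.02 rad.
- **Cross-channel position:** about 2 mm off the estimated centre line. The two cameras disagree by 2–4 mm on this, but the probe went in without side force.
- **Tally:** it sits 33 mm from the blue block, against 33.5 mm expected at the end of travel. The top camera's colour mask found nothing on the track, so this rests on the side view and the felt stop.
- **Bystanders:** I did not measure the bulb, former or paddle again at the end. The arm made no contact near them that I saw.

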